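# Build the filter stack and tighten the union of a bench vacuum filter

### The arm

A 7-joint arm with a two-finger parallel gripper is mounted at the origin on a cart in front of the work surface, level with it; the furniture and walls round the work are solid. World frame = base frame: x ahead of the robot, y to its left, z up, the work surface at z = 0. Lengths are in m, angles in rad, forces in N, time in s.
With the tool pointing down it reaches from about 0.4 to 0.875 m from the base axis. Payload 6.5 kg.
Tool frame: the origin (TCP) lies on the centre line of the jaws, within the pads' length; the fingertips stand 19 mm ahead of it and the grasp point (between the pads) is the TCP (env.finger_overhang is the distance from the TCP to the fingertips, in m); z points along the fingers, y is the line along which they close (so a half turn about z gives the same grasp; the last joint's range is limited). The gripper opens to 85 mm and grips with 20 to 120 N. Pads are 22 mm wide; open, the fingers measure 114 mm over their backs; the gripper's body (76 mm by 85 mm) begins 54 mm behind the grasp point. The pads swing forward as they close: fully open they stand 13 mm farther back than shut.
Start: joints at [1.092, 0.536, -0.004, 1.538, 0.003, 1.067, -0.071], TCP at [0.261, -0.595, 0.25] pointing down, gripper open.
Joint ranges: [-2.7, 2.7], [-0.37, 2.16], [-1.27, 1.26], [0.24, 2.4], [-1.31, 4.45], [0.19, 1.91], [-2.76, 2.76]. Speed limits (rad/s): [2.39, 2.39, 3.14, 3.14, 3.14, 3.14, 3.14].

### API

Orientations are given as a rotation vector (axis times angle).
In Python, from rig import monitor, cams, env gives the robot as it stands. The module is installed in compiled form; this text tells all that it offers.
- The arm moves only by the tool jog_arm, never from a script. Its argument "rows" is a list of rows, each an object of numbers: "x", "y", "z": the shift along the world's x, y, z as a fraction of full scale; "ax", "ay", "az": the turn, a rotation vector about the world's x, y, z as a fraction of full scale; "jaw": the closure, from -1 (fully open) to 1 (shut). A call has 1 to 8 rows; each row shifts and turns the commanded pose from where the row before left it; what a row does not reach is not made up. Full scale, the value 1, is 200 mm for a shift and 180 degrees for a turn. A row lasts 1/8 s, in which the tool goes at most 62.5 mm and 10.7 degrees, less where a joint would pass 70% of its speed; a pose out of reach is approached as far as the arm can. A call with a number of a shift or a turn outside -1 to 1 is refused whole. A call with a gripper value outside its range is refused whole. The fingers move at their own pace and stop on an object; the grip force is fixed at half the most. Time passes only in rows, so rows that do not move let the fingers close. It gives the time, the measured TCP pose, the force, the opening and the grip force at its end, in the units of the state.
- monitor.get_state(): the state, without advancing time (a new reading comes with each control period).
- cams.snapshot(name): name is "scene" or "top"; returns a dict with "frame" (480x640x3 uint8, red, green, blue), "fx", "fy", "cx", "cy" (pixels), "k1" (the pictures are not rectified: a ray, as slopes to the right and down, at radius r is drawn at 1 + k1 r^2 times it, then the intrinsics apply), "xyz" and "rotation" of the camera in the world. Camera axes: x right, y up, looking along -z (the intrinsics and any distortion apply to the point x, -y, -z); pixel columns grow to the right and rows downward; lengths in m; the calibration is good to about 2 mm. A picture is of the moment at which its call begins. There is no depth.
- env.hand_in(): hands the job in; it is judged then, once.
The state is a dict: "time_s": time; "joints": joint angles; "joint_vel": joint speeds; "effort": joint torques, N m; "position": TCP position; "orientation": TCP orientation; "wrist_force": force on the tool from outside, world axes, zero at the start; "torque": the same for the moment, N m; "grip_width": finger opening in m; "finger_force": force on a finger pad.
Only numpy, scipy, OpenCV 4.12 (cv2) and the standard library are available. Lean on these libraries where they do the work, as an engineer would, in place of code of your own. Each camera call takes 0.05 s, during which the arm holds its last target. There are 200 camera calls.

### The job

Get the vacuum filter ready for filtering stain: lay the steel support screen in the filter bowl, on it every white filter disc that lies on the mat, and the blue retaining ring on top. The union nut is still loose: put the adjustable wrench on it, roll the worm until the jaws sit snugly on the flats, turn the nut clockwise to its stop with the wrench and lay the wrench back flat on its pad. Only when the stack is built and the wrench is back, open the valve fully; leave the brown bottle and the timer where they are.

Things in the scene. Friction and masses are not known exactly. Their poses are not given: they have to be found in the camera images.
- filter_unit: white pump base of the vacuum filter, fixed, 110 mm (x) by 208 mm (y), flat deck 30 mm above the desk. In a line along y at x = +7 mm stand the filter bowl (y = -65 mm), a ball valve with a blue lever (y = -13) and a brass union nut (y = +45), joined by an 11 mm pipe that rises to 64 mm between valve and nut. Origin: at its underside, 3 mm from its centre towards +y; x points away from the robot's side, z up
- bowl_seat (a point): centre of the bowl's flat seat, 48 mm above the desk, axes as the unit's. The bowl is 64 mm wide inside; its 4 mm wall rises 42 mm above the seat in two arcs, at the unit's +y and -y sides; at +x and -x it is open down to the seat over a width of 36 mm, for the fingers
- nut_axis (a point): point on the nut's axis at deck height, 30 mm above the desk. The hexagon stands 1 to 15 mm above the deck, 30 mm across flats, 34.6 mm across corners; above it are only a small collar (to 18 mm) and the pipe, which comes from the valve's side 52 to 64 mm above the desk
- nut_flat (a point): middle of one of the nut's six flats, 15 mm from the axis; it turns with the nut and shows which way the flats face
- union_nut (a joint): turn of the nut about its vertical axis, rad; grows clockwise seen from above (tightening); loose at 0 to 0.10, tight at its stop at 0.55. Stiff (0.25 N m), stays where it is left. The handle has room to swing from the unit's -x side round to its +y side; there the deck reaches 55 mm or more beyond the nut and carries the wrench when it is let go
- valve_lever (a joint): turn of the valve lever about its vertical axis, rad: 0 closed (across the pipe, pointing to the unit's -x), 1.57 open at its stop (along the pipe, pointing to +y over the nut's pipe); grows clockwise seen from above; friction 0.1 N m, stays where it is left
- valve_hinge (a point): point on the lever's axis, 84 mm above the desk, the height of the lever's middle
- lever_grip (a point): point to hold on the lever's blue sleeve, 46 mm from its axis; the sleeve is 15 mm wide, 9 mm thick (79 to 88 mm above the desk) and reaches from 8 to 60 mm from the axis
- parts_mat: thin teal silicone mat, 265 x 175 x 1.5 mm, fixed, on which the parts of the filter stack lie; the tube rack (about 110 mm tall) stands some 40 mm off its edge on the robot's side. Origin: centre of its underside
- screen: support screen: perforated steel disc, 60 mm across, 8 mm thick, lying flat, the same either way up. Origin: its centre, 4 mm above its underside
- ring: blue plastic retaining ring, 60 mm across, 42 mm bore, 14 mm tall, lying flat, the same either way up. Origin: its centre, 7 mm above its underside
- wrench: adjustable wrench lying flat, 187 mm long, 14 mm thick, about 0.3 kg. Origin: at its underside, in the middle of a 30 mm nut held in the jaws; x points out of the mouth, z up on the worm's side. Fixed jaw face at y = +15 mm, moving jaw on the -y side; jaws reach x = +16 mm, mouth ends at x = -17 mm; head spans y = -42 to +34 mm. Handle from x = -45 mm, 15 degrees off -x towards -y
- wrench_grip (a point): point to hold near the head end of the red handle sleeve, 7 mm above the wrench's underside, at x = -99, y = -14.5 mm of the wrench; the sleeve is 22 mm wide, 13.5 mm thick and reaches 12 mm towards the head and 73 mm towards the end of the handle from here
- worm_top (a point): top of the knurled worm in the wrench's head (x = -38, y = -6, z = 17.5 mm; 3.5 mm proud of the face), a roller 16 mm thick and 18 mm long, axis along the wrench's y. A fingertip pressed on it and drawn towards the mouth (+x) closes the jaw, away from it opens it; 50 mm of rolling moves the jaw 7.5 mm. It rolls with about 4.5 N along the desk (press with 8 N or more) and stays where it is left; the jaw itself cannot be pushed by hand
- wrench_jaw (a joint): travel of the moving jaw, m: the jaws stand 40 mm apart at 0 and close as it grows (0.010: on a 30 mm nut; end of travel 0.016); 37 to 40 mm apart at the start
- tool_pad: dark rubber pad for the wrench, 215 mm (x) by 82 mm (y), 2 mm thick, fixed. Origin: centre of its underside
- stain_bottle: bystander: small brown bottle with a black cap, 50 mm across, 102 mm tall. Origin: centre of its underside
- timer: bystander: white bench timer, 65 x 65 x 20 mm. Origin: centre of its underside
- disc_a: white filter disc (one of up to three alike; absent ones read None), 60 mm across, 8 mm thick, lying flat, the same either way up. Origin: its centre, 4 mm above its underside
- disc_b: white filter disc (one of up to three alike; absent ones read None), 60 mm across, 8 mm thick, lying flat, the same either way up. Origin: its centre, 4 mm above its underside
- disc_c: white filter disc (one of up to three alike; absent ones read None), 60 mm across, 8 mm thick, lying flat, the same either way up. Origin: its centre, 4 mm above its underside
Mind the look-alikes: they are no part of the job. Leave any red look-alike of the disc_a alone.

How it is judged:
By the outcome, as a careful person would: the job done as asked, in the order asked, and still so for the second after the job is handed in, with the robot touching nothing.
Of disc_a, disc_b, disc_c only 1 to 3 are there at a start; the rules pass over those that are not, and their reading is None.
At some moment in a run one of screen, disc_a, disc_b, disc_c, ring may be knocked a few centimetres aside while the robot is not near it.
It also fails if it takes over 208 s, if anything falls off the work surface, if the arm or the gripper's body presses on something with over 40 N, if the wrist force passes 120 N, or if a joint passes its speed limit or range.

## Working session

There is one attempt and no reset: what is moved stays moved. The work goes in short steps, Python scripts to look and compute and a tool call to move; the robot and the scene stay as the last step left them, time stands still between calls to the robot, and variables do not carry over. Pictures are saved under pics/ and viewed, at most 14 in all, crops included, and the job is handed in when it is done.

Besides the shell and the picture viewer there is one more tool, called by a JSON object that holds its "api" and its "payload", one argument or row to a line. jog_arm: Moves the arm, as the interface text tells. Its arguments: {"type":"object","properties":{"rows":{"type":"array"}},"required":["rows"]}

```bash
mkdir -p pics; cat > h.py <<'E'
import numpy as np, cv2
from rig import monitor, cams, env
from scipy.spatial.transform import Rotation as R
def snap(name,fn=None):
    s=cams.snapshot(name); im=s['frame'][:,:,::-1].copy()
    if fn: cv2.imwrite('pics/'+fn,im)
    return s,im
def mat(s):
    r=np.array(s['rotation'],float)
    return r if r.shape==(3,3) else R.from_rotvec(r).as_matrix()
def px2w(s,u,v,z):
    K=np.array([[s['fx'],0,s['cx']],[0,s['fy'],s['cy']],[0,0,1]])
    d=cv2.undistortPoints(np.array([[[u,v]]],float),K,np.array([s['k1'],0,0,0]))[0,0]
    r=mat(s)@np.array([d[0],-d[1],-1]); p=np.array(s['xyz'])
    return p+r*(z-p[2])/r[2]
def w2px(s,P):
    c=mat(s).T@(np.array(P)-np.array(s['xyz'])); a=np.array([c[0],-c[1]])/-c[2]
    a=a*(1+s['k1']*(a@a)); return np.array([s['fx']*a[0]+s['cx'],s['fy']*a[1]+s['cy']])
E
python3 - <<'E'
from h import *
for n in ('scene','top'):
    s,im=snap(n,n+'0.png'); print(n,{k:s[k] for k in s if k!='frame'})
st=monitor.get_state(); print(st); print(env.finger_overhang)
E
```

```text
scene {'fx': 442.8328012575355, 'fy': 442.8328012575355, 'cx': 320.72438973534884, 'cy': 247.30022575012464, 'k1': -0.07029267123353128, 'xyz': array([ 0.04225365, -0.89055992,  0.66385256]), 'rotation': array([ 0.95158575, -0.2596456 , -0.53680749])}
top {'fx': 498.10332258834933, 'fy': 498.10332258834933, 'cx': 315.8151765485949, 'cy': 236.71394189052552, 'k1': -0.06993143725548986, 'xyz': array([ 0.37659982, -0.16416152,  1.2308815 ]), 'rotation': array([ 0.11624601, -0.07160769, -1.55283829])}
{'time_s': 0.1, 'joints': array([ 1.09181158,  0.53715043, -0.00440154,  1.5387371 ,  0.00261389,
        1.06729729, -0.07121415]), 'joint_vel': array([ 0.00275884, -0.00064369,  0.00201915, -0.00162879,  0.00098589,
        0.00046961,  0.00233164]), 'effort': array([ 2.90386823e-03, -5.84562457e+01,  1.05217170e+00, -2.59777683e+01,
        1.26059100e-02,  4.56425274e-03,  9.27671124e-06]), 'position': array([ 0.26051042, -0.59493911,  0.24947664]), 'orientation': array([-3.07342297e+00, -6.43546105e-01,  7.35944705e-04]), 'wrist_force': array([-0.55866987,  0.15259064,  0.30223098]), 'torque': array([0.06032746, 0.02485715, 0.00192486]), 'finger_force': 0.0, 'grip_width': 0.08523253843306117}
0.019
```

View pics/top0.png

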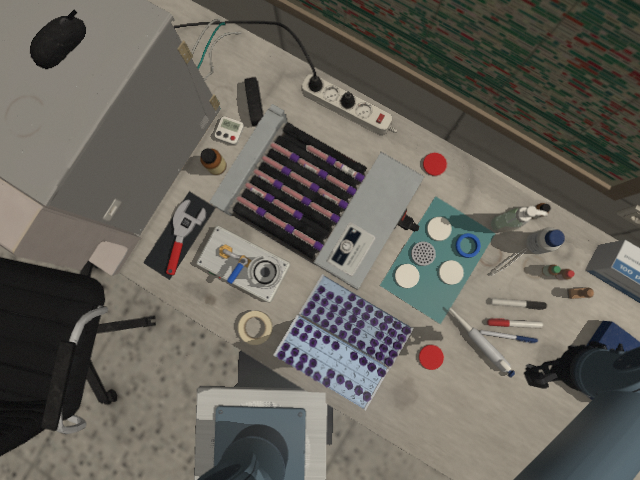

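View pics/scene0.png

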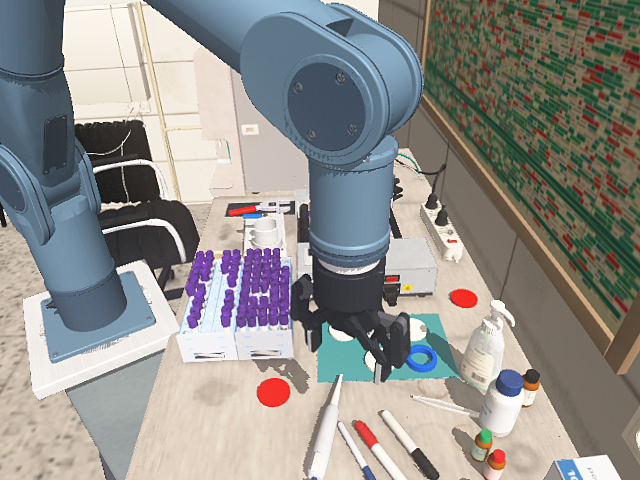

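Top view: white discs at (439,229), (407,276) and (451,272). The screen is at (423,254), the ring at (467,245). Red look-alikes are at (434,164) and (431,357), to be left alone. The tape roll at (255,326) could pass for a disc or ring but isn't on the mat. The wrench is on its pad at (180,235), the unit at (243,263), the bottle at (213,160) and the timer at (228,130).

```bash
python3 - <<'E'
from h import *
s,im=snap('top')
cv2.imwrite('pics/top_raw1.png',im)
a=im[185:305,140:300]; cv2.imwrite('pics/unit1.png',cv2.resize(a,None,fx=5,fy=5,interpolation=cv2.INTER_CUBIC))
b=im[190:325,375:500]; cv2.imwrite('pics/mat1.png',cv2.resize(b,None,fx=4,fy=4,interpolation=cv2.INTER_CUBIC))
for n,u,v,z in [('d1',439,229,.0095),('d2',407,276,.0095),('d3',451,272,.0095),('scr',423,254,.0095),('ring',467,245,.0155),('bowl',265,273,.09),('base',265,440,0)]:
    print(n,px2w(s,u,v,z).round(4))
E
```

```text
d1 [ 0.547  -0.432   0.0095]
d2 [ 0.43   -0.3525  0.0095]
d3 [ 0.4412 -0.4602  0.0095]
scr [ 0.4845 -0.3919  0.0095]
ring [ 0.5075 -0.499   0.0155]
bowl [ 0.4282 -0.0151  0.09  ]
base [ 0.0297 -0.0139  0.    ]
```

View pics/unit1.png

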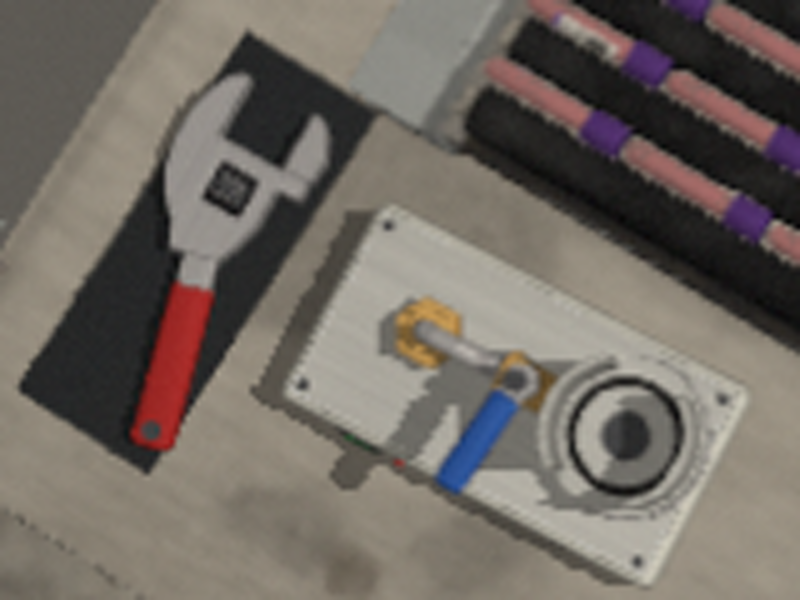

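View pics/mat1.png

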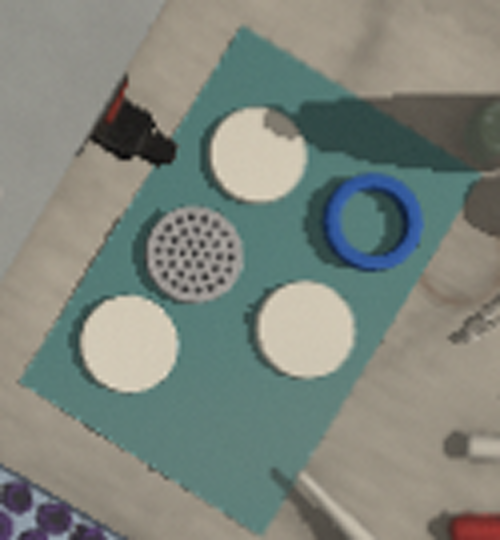

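```bash
cat >> h.py <<'E'
def blobs(im,lo,hi,amin=60,roi=None):
    hsv=cv2.cvtColor(im,cv2.COLOR_BGR2HSV); m=cv2.inRange(hsv,np.array(lo),np.array(hi))
    if roi: k=np.zeros_like(m); x0,y0,x1,y1=roi; k[y0:y1,x0:x1]=255; m&=k
    cs,_=cv2.findContours(m,cv2.RETR_EXTERNAL,cv2.CHAIN_APPROX_NONE)
    return [(c,cv2.fitEllipse(c)) for c in cs if cv2.contourArea(c)>amin]
E
python3 - <<'E'
from h import *
s,im=snap('top')
print('white');[print(np.round(e[0],1),np.round(e[1],1),px2w(s,*e[0],.0095).round(4)) for c,e in blobs(im,(5,5,170),(40,70,255),200,(380,190,500,325))]
print('ring');[print(np.round(e[0],1),np.round(e[1],1),px2w(s,*e[0],.0155).round(4)) for c,e in blobs(im,(105,150,60),(125,255,255),100,(380,190,500,325))]
P=lambda u,v:(140+u/5,185+v/5)
for n,u,v,z in [('deckTL',390,207,.03),('deckR',745,390,.03),('deckB',648,582,.03),('seat',628,435,.048),('rim',628,435,.09),('hinge',518,380,.09),('levertip',452,488,.088),('nut',428,332,.045),
 ('worm',232,187,.0195),('handleend',152,430,.0155),('neck',197,270,.0155),('fixTip',250,80,.016),('fixroot',222,142,.016),('movtip',318,118,.016),('movin',285,165,.016),('padTop',248,32,.002),('padR',380,110,.002),('padBL',20,388,.002),('padBR',150,472,.002)]:
    print(n,px2w(s,*P(u,v),z)[:2].round(4))
M=lambda u,v:(375+u/4,190+v/4)
for n,u,v in [('matT',242,27),('matL',20,382),('matB',262,535),('matR',485,165)]: print(n,px2w(s,*M(u,v),.0015)[:2].round(4))
for n,u,v,z in [('rackT',325,278,.11),('rackR',412,330,.11),('box near',320,262,.08),('box R',350,288,.08),('box top',420,180,.08),('tool',545,372,.23)]: print(n,px2w(s,u,v,z)[:2].round(3))
c=im[225:275,200:270]; cv2.imwrite('pics/nut.png',cv2.resize(c,None,fx=11,fy=11,interpolation=cv2.INTER_CUBIC))
E
```

```text
white
[407.  275.5] [22.5 23.4] [ 0.4313 -0.3524  0.0095]
[451.1 272. ] [22.4 23.1] [ 0.4414 -0.4605  0.0095]
[438.6 228.8] [20.2 23.3] [ 0.5476 -0.431   0.0095]
ring
[467.6 245.1] [22.9 23.7] [ 0.5073 -0.5005  0.0155]
deckTL [0.5431 0.1121]
deckR [ 0.4561 -0.0649]
deckB [ 0.3629 -0.0203]
seat [ 0.4325 -0.011 ]
rim [ 0.4305 -0.0165]
hinge [0.455  0.0353]
levertip [0.4048 0.0646]
nut [0.4805 0.0876]
worm [0.5536 0.1945]
handleend [0.4322 0.2301]
neck [0.5122 0.2114]
fixTip [0.6085 0.1891]
fixroot [0.5768 0.2018]
movtip [0.5895 0.1536]
movin [0.5655 0.1692]
padTop [0.6359 0.1955]
padR [0.5964 0.1257]
padBL [0.4527 0.3034]
padBR [0.4119 0.2345]
matT [ 0.6295 -0.426 ]
matL [ 0.4061 -0.2874]
matB [ 0.3153 -0.4352]
matR [ 0.5445 -0.5767]
rackT [ 0.418 -0.153]
rackR [ 0.306 -0.348]
box near [ 0.456 -0.141]
box R [ 0.397 -0.211]
box top [ 0.653 -0.373]
tool [ 0.234 -0.592]
```

View pics/nut.png

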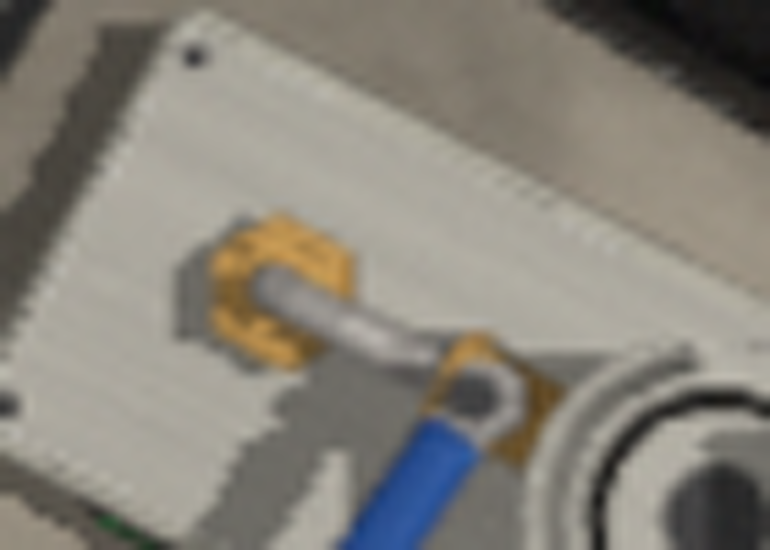

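Nut crop: hexagon centre is about (283,290), with corners near (285,213) and (352,250), so the flats run along world yaw 0 and ±60 degrees. The lever is closed, and the wrench worm is at (232,187) in the unit crop.

```bash
python3 - <<'E'
from h import *
s,im=snap('top')
hsv=cv2.cvtColor(im,cv2.COLOR_BGR2HSV)
# screen: grey, low saturation within mat
roi=np.zeros(im.shape[:2],np.uint8); roi[238:270,408:438]=255
m=cv2.inRange(hsv,(0,0,60),(180,60,230))&roi; m=cv2.morphologyEx(m,cv2.MORPH_CLOSE,np.ones((5,5)))
cs,_=cv2.findContours(m,0,1); c=max(cs,key=cv2.contourArea); (x,y),r=cv2.minEnclosingCircle(c); e=cv2.fitEllipse(c); print('screen',x,y,r,e, px2w(s,*e[0],.0095).round(4))
# sleeve
roi[:]=0; roi[225:280,155:190]=255
m=(cv2.inRange(hsv,(0,120,80),(10,255,255))|cv2.inRange(hsv,(170,120,80),(180,255,255)))&roi
cs,_=cv2.findContours(m,0,1); c=max(cs,key=cv2.contourArea); b=cv2.minAreaRect(c); print(b)
pts=np.argwhere(m>0)[:,::-1]; w=np.array([px2w(s,u,v,.0155)[:2] for u,v in pts]); mu=w.mean(0); U,S,V=np.linalg.svd(w-mu); print('sleeve',mu,np.degrees(np.arctan2(*V[0][::-1])),len(w), (w-mu)@V[0]@np.ones(0) if 0 else [((w-mu)@V[0]).min(),((w-mu)@V[0]).max()])
# worm dark blob
roi[:]=0; roi[214:231,178:196]=255
g=cv2.cvtColor(im,cv2.COLOR_BGR2GRAY); m=((g<90)&(roi>0)).astype(np.uint8)
p=np.argwhere(m>0)[:,::-1].mean(0); wm=px2w(s,*p,.018)[:2]; print('worm',p,wm)
d=wm-mu; print('line angle',np.degrees(np.arctan2(d[1],d[0])),'yaw',np.degrees(np.arctan2(d[1],d[0]))-10.27,np.hypot(*d),'exp .092')
# hex: fit brass mask w/ hexagon
K=[(u,v) for v in range(238,264) for u in range(212,240)]
m=cv2.inRange(hsv,(8,90,60),(30,255,255))
pp=[px2w(s,u,v,.045)[:2] for u,v in K if m[v,u]]; pp=np.array(pp); c0=np.array([.4805,.0876]); pp=pp[np.hypot(*(pp-c0).T)<.022]
hull=cv2.convexHull((pp*1e4).astype(np.float32))[:,0]/1e4
best=[]
from scipy.optimize import minimize
def cost(q):
    a=q[2]+np.arange(6)*np.pi/3; n=np.c_[np.cos(a),np.sin(a)]
    dd=((hull-q[:2])@n.T).max(1)-.015+.001
    return (dd**2).sum()
for a0 in np.radians([0,15,30,45]):
    r=minimize(cost,[*c0,a0],method='Nelder-Mead',options=dict(xatol=1e-5,fatol=1e-12)); print('hex',r.x[:2],np.degrees(r.x[2])%60,r.fun)
E
```

```text
screen 422.5 253.5 21.22508430480957 ((422.582763671875, 253.72532653808594), (22.31196403503418, 35.470943450927734), 42.488372802734375) [ 0.4851 -0.3909  0.0095]
((174.06536865234375, 257.92694091796875), (8.682872772216797, 33.15278625488281), 15.255120277404785)
sleeve [0.46603875 0.22219011] 167.59408873653774 278 [np.float64(-0.0400146424650076), np.float64(0.04212284749785378)]
worm [188.33027523 222.06422018] [0.55470419 0.19010852]
line angle -19.891512124196037 yaw -30.161512124196037 0.09429097663406334 exp .092
hex [0.48144735 0.08889132] 34.86327370210396 1.1803915619080523e-05
hex [0.48144734 0.08889136] 34.863175086387336 1.1803915614679113e-05
hex [0.48144732 0.08889134] 34.86322049389698 1.1803915612896567e-05
hex [0.48144733 0.08889136] 34.863054580929834 1.180391561369516e-05
```

{"api": "jog_arm", "payload": {
  "rows": [
    {"x": 0.2,"y": 0.2,"az": 0.05,"jaw": -1},
    {"x": 0.2,"y": 0.2,"az": 0.05},
    {"x": 0.2,"y": 0.2,"az": 0.05},
    {"x": 0.2,"y": 0.2,"az": 0.05},
    {"x": 0.2,"y": 0.15,"az": 0.024},
    {"x": 0.12,"y": 0.065}
  ]
}}

```text
validation failed for argument at $.ro...
```

{"api": "jog_arm", "payload": {
  "rows": [
    {"x": 0.22,"y": 0.2,"z": 0,"ax": 0,"ay": 0,"az": 0.05,"jaw": -1},
    {"x": 0.22,"y": 0.2,"z": 0,"ax": 0,"ay": 0,"az": 0.05,"jaw": -1},
    {"x": 0.22,"y": 0.2,"z": 0,"ax": 0,"ay": 0,"az": 0.05,"jaw": -1},
    {"x": 0.22,"y": 0.2,"z": 0,"ax": 0,"ay": 0,"az": 0.05,"jaw": -1},
    {"x": 0.24,"y": 0.21,"z": -0.25,"ax": 0,"ay": 0,"az": 0.024,"jaw": -1},
    {"x": 0,"y": 0,"z": -0.25,"ax": 0,"ay": 0,"az": 0,"jaw": -1}
  ]
}}

```text
time_s: 1.0
position: [0.4792, -0.3988, 0.1621]
orientation: [2.655, 1.674, 0.008]
wrist_force: [-0.2, -0.1, -1.0]
grip_width: 0.0852
finger_force: 0.0
```

{"api": "jog_arm", "payload": {
  "rows": [
    {"x": 0,"y": 0,"z": 0,"ax": 0,"ay": 0,"az": 0,"jaw": -1},
    {"x": 0,"y": 0,"z": 0,"ax": 0,"ay": 0,"az": 0,"jaw": -1}
  ]
}}

```text
time_s: 1.25
position: [0.4738, -0.4045, 0.1633]
orientation: [2.664, 1.661, 0.0]
wrist_force: [0.1, -0.4, 0.5]
grip_width: 0.0853
finger_force: 0.0
```

```bash
python3 - <<'E'
from h import *
st=monitor.get_state(); p=st['position']; Rm=R.from_rotvec(st['orientation']).as_matrix(); print(p,Rm[:,1],Rm[:,2])
out=[]
for n,(x0,y0,x1,y1) in (('top',(370,180,520,330)),('scene',(290,250,470,430))):
    s,im=snap(n)
    f=4 if n=='top' else 3
    c=cv2.resize(im[y0:y1,x0:x1],None,fx=f,fy=f,interpolation=cv2.INTER_CUBIC)
    for q in [p+Rm[:,2]*.019, p+Rm[:,2]*.006+Rm[:,1]*.0426,p+Rm[:,2]*.006-Rm[:,1]*.0426]:
        u=(w2px(s,q)-[x0,y0]+.5)*f; cv2.circle(c,tuple(int(v) for v in u),3,(0,0,255),-1)
    u=(w2px(s,[.485,-.3925,.0095])-[x0,y0]+.5)*f; cv2.circle(c,tuple(int(v) for v in u),4,(255,0,255),-1)
    c=c[:540,:540]; out.append(cv2.resize(c,(400,int(400*c.shape[0]/c.shape[1]))))
h=min(o.shape[0] for o in out); cv2.imwrite('pics/hov.png',np.hstack([o[:h] for o in out]))
E
```

```text
[ 0.47380398 -0.40448903  0.1633201 ] [ 0.89782044 -0.44035859  0.00166637] [ 0.0010642  -0.00161437 -0.99999813]
```

View pics/hov.png

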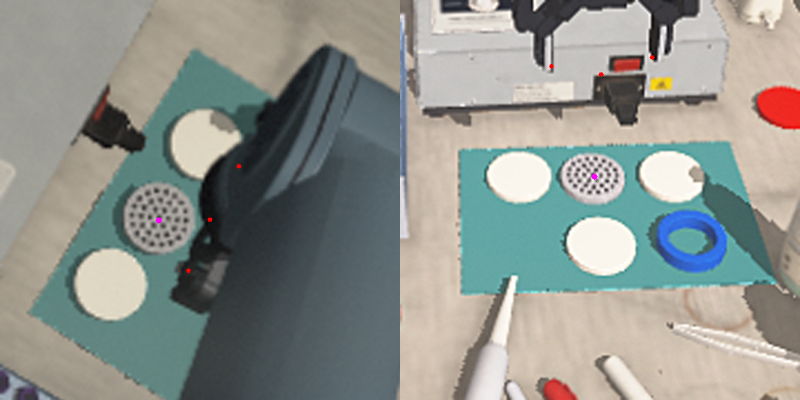

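The scene view shows the screen at crop (594,176) directly under my estimate, and the fingertip projections line up with the fingers, so the calibration is consistent. Next I grasp the screen.

{"api": "jog_arm", "payload": {
  "rows": [
    {"x": 0.056,"y": 0.06,"z": -0.15,"ax": 0,"ay": 0,"az": 0,"jaw": -1},
    {"x": 0,"y": 0,"z": -0.2,"ax": 0,"ay": 0,"az": 0,"jaw": -1},
    {"x": 0,"y": 0,"z": -0.2,"ax": 0,"ay": 0,"az": 0,"jaw": -1},
    {"x": 0,"y": 0,"z": -0.15,"ax": 0,"ay": 0,"az": 0,"jaw": -1},
    {"x": 0,"y": 0,"z": 0,"ax": 0,"ay": 0,"az": 0,"jaw": -1},
    {"x": 0,"y": 0,"z": 0,"ax": 0,"ay": 0,"az": 0,"jaw": -1}
  ]
}}

```text
time_s: 2.1
position: [0.4861, -0.3923, 0.0239]
orientation: [2.663, 1.662, 0.002]
wrist_force: [-0.4, -0.1, 1.2]
grip_width: 0.0852
finger_force: 0.0
```

{"api": "jog_arm", "payload": {
  "rows": [
    {"x": -0.004,"y": 0,"z": -0.035,"ax": 0,"ay": 0,"az": 0,"jaw": -1},
    {"x": 0,"y": 0,"z": 0,"ax": 0,"ay": 0,"az": 0,"jaw": 1},
    {"x": 0,"y": 0,"z": 0,"ax": 0,"ay": 0,"az": 0,"jaw": 1},
    {"x": 0,"y": 0,"z": 0,"ax": 0,"ay": 0,"az": 0,"jaw": 1},
    {"x": 0,"y": 0,"z": 0,"ax": 0,"ay": 0,"az": 0,"jaw": 1}
  ]
}}

```text
time_s: 2.72
position: [0.4821, -0.3924, 0.0216]
orientation: [-2.665, -1.661, 0.008]
wrist_force: [-21.0, 10.9, 62.9]
grip_width: 0.0565
finger_force: 55.1
```

{"api": "jog_arm", "payload": {
  "rows": [
    {"x": 0,"y": 0,"z": 0.03,"ax": 0,"ay": 0,"az": 0,"jaw": 1},
    {"x": 0,"y": 0,"z": 0,"ax": 0,"ay": 0,"az": 0,"jaw": 1}
  ]
}}

```text
time_s: 2.98
position: [0.4815, -0.391, 0.0268]
orientation: [-2.661, -1.659, 0.009]
wrist_force: [-34.1, 20.0, 88.0]
grip_width: 0.0347
finger_force: 44.0
```

```bash
python3 - <<'E'
from h import *
st=monitor.get_state(); print(st['position'],st['wrist_force'],st['grip_width'],st['finger_force'])
s,im=snap('scene'); c=im[270:420,290:490]; cv2.imwrite('pics/g1.png',cv2.resize(c,None,fx=4,fy=4,interpolation=cv2.INTER_CUBIC))
E
```

```text
[ 0.48146558 -0.39102434  0.02683146] [-34.07076485  20.02984227  88.02002658] 0.03474481908761314 43.99750806391239
```

View pics/g1.png

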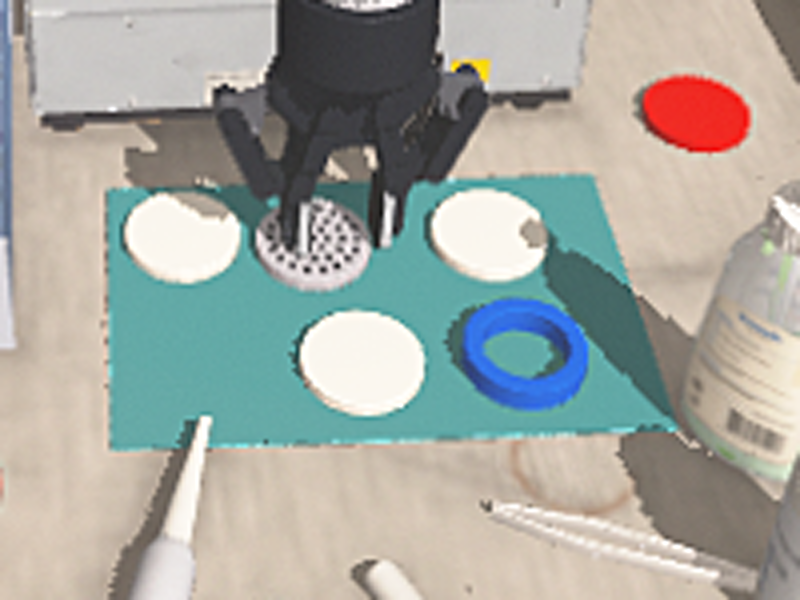

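The left finger slid on top of the screen at crop (300,240) because the tips were too high, so nothing is gripped. I open, rise and look again.

{"api": "jog_arm", "payload": {
  "rows": [
    {"x": 0,"y": 0,"z": 0.05,"ax": 0,"ay": 0,"az": 0,"jaw": -1},
    {"x": 0,"y": 0,"z": 0.15,"ax": 0,"ay": 0,"az": 0,"jaw": -1},
    {"x": 0,"y": 0,"z": 0.2,"ax": 0,"ay": 0,"az": 0,"jaw": -1},
    {"x": 0,"y": 0,"z": 0.2,"ax": 0,"ay": 0,"az": 0,"jaw": -0.6},
    {"x": 0,"y": 0,"z": 0,"ax": 0,"ay": 0,"az": 0,"jaw": -0.6},
    {"x": 0,"y": 0,"z": 0,"ax": 0,"ay": 0,"az": 0,"jaw": -0.6}
  ]
}}

```text
time_s: 3.78
position: [0.4838, -0.3909, 0.1405]
orientation: [-2.664, -1.664, 0.0]
wrist_force: [-0.0, 0.2, -1.1]
grip_width: 0.0685
finger_force: 0.0
```

```bash
cat >> h.py <<'E'
def matparts(verbose=True):
    """disc/ring/screen centres on the mat from the scene camera, z at top faces"""
    s,im=snap('scene'); hsv=cv2.cvtColor(im,cv2.COLOR_BGR2HSV)
    # rectify the mat plane z=.0095, 0.5 mm/px, x down->up
    x0,x1,y0,y1=.28,.66,-.60,-.26
    src=np.float32([w2px(s,[x,y,.0095]) for x,y in [(x0,y0),(x1,y0),(x1,y1),(x0,y1)]])
    gx,gy=np.meshgrid(np.arange(x0,x1,.0005),np.arange(y0,y1,.0005),indexing='ij')
    pts=np.array([w2px(s,[a,b,.0095]) for a,b in zip(gx.ravel(),gy.ravel())],np.float32).reshape(*gx.shape,2)
    rect=cv2.remap(im,pts[...,0],pts[...,1],cv2.INTER_CUBIC)
    return s,im,rect,(x0,y0)
def rc2w(r,c): return .28+r*.0005,-.60+c*.0005
E
python3 - <<'E'
from h import *
st=monitor.get_state(); print(st['position'],st['wrist_force'],st['grip_width'],st['finger_force'])
s,im,rect,_=matparts()
# flip so x up, y left
v=rect[::-1,::-1]; cv2.imwrite('pics/rect2.png',v); print(v.shape)
g=cv2.cvtColor(cv2.medianBlur(rect,9),cv2.COLOR_BGR2GRAY)
hc=cv2.HoughCircles(cv2.GaussianBlur(g,(9,9),2),cv2.HOUGH_GRADIENT,1.5,80,param1=60,param2=25,minRadius=56,maxRadius=64)
for c,r,rad in hc[0]: print(np.round(rc2w(r,c),4),rad, 'view px',679-c,759-r)
for c,r,rad in hc[0]: cv2.circle(rect,(int(c),int(r)),int(rad),(0,0,255),1)
cv2.imwrite('pics/rect2.png',cv2.resize(rect[::-1,::-1],None,fx=.75,fy=.75))
E
```

```text
[ 0.48381486 -0.39085743  0.14053934] [-0.04875309  0.19581866 -1.06932589] 0.06851006366784758 0.0
(760, 680, 3)
[ 0.4394 -0.4601] 59.75 view px 399.25 440.25
[ 0.4161 -0.3401] 59.75 view px 159.25 486.75
[ 0.5489 -0.4294] 59.75 view px 337.75 221.25
[ 0.4656 -0.3821] 61.4 view px 243.25 387.75
[ 0.5009 -0.5051] 58.1 view px 489.25 317.25
[ 0.4844 -0.5666] 57.8 view px 612.25 350.25
```

View pics/rect2.png

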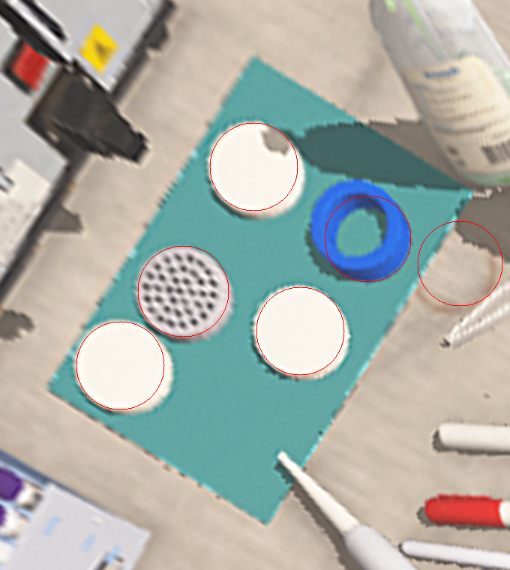

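Rectified scene view: the screen is now at (.466,-.382) and disc d2 at (.416,-.340). They were only about 5 mm apart, so my finger had landed between them. I'll grip the screen with the fingers across that gap, at yaw 40 degrees.

{"api": "jog_arm", "payload": {
  "rows": [
    {"x": -0.05,"y": 0.03,"z": 0,"ax": 0,"ay": 0,"az": 0.05,"jaw": -0.6},
    {"x": -0.038,"y": 0.012,"z": 0,"ax": 0,"ay": 0,"az": 0.05,"jaw": -0.6},
    {"x": 0,"y": 0,"z": 0,"ax": 0,"ay": 0,"az": 0.05,"jaw": -0.6},
    {"x": 0,"y": 0,"z": 0,"ax": 0,"ay": 0,"az": 0.05,"jaw": -0.6},
    {"x": 0,"y": 0,"z": -0.1,"ax": 0,"ay": 0,"az": 0.05,"jaw": -0.6},
    {"x": 0,"y": 0,"z": -0.1,"ax": 0,"ay": 0,"az": 0.05,"jaw": -0.6},
    {"x": 0,"y": 0,"z": -0.15,"ax": 0,"ay": 0,"az": 0.05,"jaw": -0.6},
    {"x": 0,"y": 0,"z": 0,"ax": 0,"ay": 0,"az": 0.0167,"jaw": -0.6}
  ]
}}

```text
time_s: 4.82
position: [0.4641, -0.3809, 0.0668]
orientation: [-1.321, -2.843, -0.003]
wrist_force: [0.2, -1.8, 1.1]
grip_width: 0.0686
finger_force: 0.0
```

{"api": "jog_arm", "payload": {
  "rows": [
    {"x": 0,"y": 0,"z": -0.1,"ax": 0,"ay": 0,"az": 0,"jaw": -0.6},
    {"x": 0,"y": 0,"z": -0.1,"ax": 0,"ay": 0,"az": 0,"jaw": -0.6},
    {"x": 0,"y": 0,"z": 0,"ax": 0,"ay": 0,"az": 0,"jaw": -0.6},
    {"x": 0,"y": 0,"z": 0,"ax": 0,"ay": 0,"az": 0,"jaw": -0.6}
  ]
}}

```text
time_s: 5.32
position: [0.4668, -0.3825, 0.0307]
orientation: [1.328, 2.847, 0.0]
wrist_force: [0.4, -0.8, 0.4]
grip_width: 0.0682
finger_force: 0.0
```

{"api": "jog_arm", "payload": {
  "rows": [
    {"x": 0,"y": 0,"z": -0.05,"ax": 0,"ay": 0,"az": 0,"jaw": -0.6},
    {"x": 0,"y": 0,"z": -0.025,"ax": 0,"ay": 0,"az": 0,"jaw": -0.6},
    {"x": 0,"y": 0,"z": 0,"ax": 0,"ay": 0,"az": 0,"jaw": -0.6},
    {"x": 0,"y": 0,"z": 0,"ax": 0,"ay": 0,"az": 0,"jaw": -0.6}
  ]
}}

```text
time_s: 5.82
position: [0.4667, -0.3827, 0.0159]
orientation: [1.328, 2.847, -0.0]
wrist_force: [-0.1, 0.2, 0.2]
grip_width: 0.0688
finger_force: 0.0
```

{"api": "jog_arm", "payload": {
  "rows": [
    {"x": 0,"y": 0,"z": 0,"ax": 0,"ay": 0,"az": 0,"jaw": 1},
    {"x": 0,"y": 0,"z": 0,"ax": 0,"ay": 0,"az": 0,"jaw": 1},
    {"x": 0,"y": 0,"z": 0,"ax": 0,"ay": 0,"az": 0,"jaw": 1},
    {"x": 0,"y": 0,"z": 0,"ax": 0,"ay": 0,"az": 0,"jaw": 1}
  ]
}}

```text
time_s: 6.32
position: [0.4669, -0.3828, 0.0167]
orientation: [1.328, 2.846, -0.001]
wrist_force: [-2.5, 1.0, 7.2]
grip_width: 0.0577
finger_force: 62.5
```

{"api": "jog_arm", "payload": {
  "rows": [
    {"x": 0,"y": 0,"z": 0.2,"ax": 0,"ay": 0,"az": 0,"jaw": 1},
    {"x": 0,"y": 0,"z": 0.25,"ax": 0,"ay": 0,"az": 0,"jaw": 1},
    {"x": 0,"y": 0,"z": 0.25,"ax": 0,"ay": 0,"az": 0,"jaw": 1},
    {"x": 0,"y": 0,"z": 0.22,"ax": 0,"ay": 0,"az": -0.05,"jaw": 1},
    {"x": -0.02,"y": 0.2,"z": 0,"ax": 0,"ay": 0,"az": -0.05,"jaw": 1},
    {"x": -0.02,"y": 0.22,"z": 0,"ax": 0,"ay": 0,"az": -0.05,"jaw": 1},
    {"x": -0.03,"y": 0.22,"z": 0,"ax": 0,"ay": 0,"az": -0.05,"jaw": 1},
    {"x": -0.03,"y": 0.22,"z": 0,"ax": 0,"ay": 0,"az": -0.05,"jaw": 1}
  ]
}}

```text
time_s: 7.32
position: [0.4463, -0.2092, 0.2]
orientation: [2.322, 2.116, 0.0]
wrist_force: [0.1, -0.4, -0.3]
grip_width: 0.0569
finger_force: 64.3
```

{"api": "jog_arm", "payload": {
  "rows": [
    {"x": -0.03,"y": 0.22,"z": 0,"ax": 0,"ay": 0,"az": -0.05,"jaw": 1},
    {"x": -0.03,"y": 0.22,"z": 0,"ax": 0,"ay": 0,"az": -0.05,"jaw": 1},
    {"x": -0.01,"y": 0.22,"z": 0,"ax": 0,"ay": 0,"az": -0.0167,"jaw": 1},
    {"x": 0,"y": 0.2,"z": 0,"ax": 0,"ay": 0,"az": 0,"jaw": 1},
    {"x": 0,"y": 0.14,"z": 0,"ax": 0,"ay": 0,"az": 0,"jaw": 1},
    {"x": 0,"y": 0,"z": 0,"ax": 0,"ay": 0,"az": 0,"jaw": 1},
    {"x": 0,"y": 0,"z": 0,"ax": 0,"ay": 0,"az": 0,"jaw": 1}
  ]
}}

```text
time_s: 8.2
position: [0.4325, -0.0113, 0.1998]
orientation: [2.664, 1.663, -0.0]
wrist_force: [-0.4, -0.5, -0.6]
grip_width: 0.057
finger_force: 64.3
```

```bash
python3 - <<'E'
from h import *
st=monitor.get_state(); p=st['position']; Rm=R.from_rotvec(st['orientation']).as_matrix()
out=[]
for n,(x0,y0,x1,y1),f in (('top',(200,200,320,320),4),('scene',(215,160,315,280),4)):
    s,im=snap(n); c=cv2.resize(im[y0:y1,x0:x1],None,fx=f,fy=f,interpolation=cv2.INTER_CUBIC)
    def circ(cen,z,r,col):
        a=np.linspace(0,2*np.pi,60); q=np.array([(w2px(s,[cen[0]+r*np.cos(t),cen[1]+r*np.sin(t),z])-[x0,y0]+.5)*f for t in a]).astype(int)
        cv2.polylines(c,[q],True,col,1)
    circ((.4325,-.011),.09,.036,(0,0,255)); circ((.4325,-.011),.09,.032,(0,0,255)); circ(p[:2],p[2]-.016,.03,(255,0,255)); circ(p[:2],p[2]-.008,.03,(255,0,255))
    out.append(c[:480])
cv2.imwrite('pics/bowl1.png',np.hstack(out)[:, :800])
E
```

```text
(no output)
```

View pics/bowl1.png

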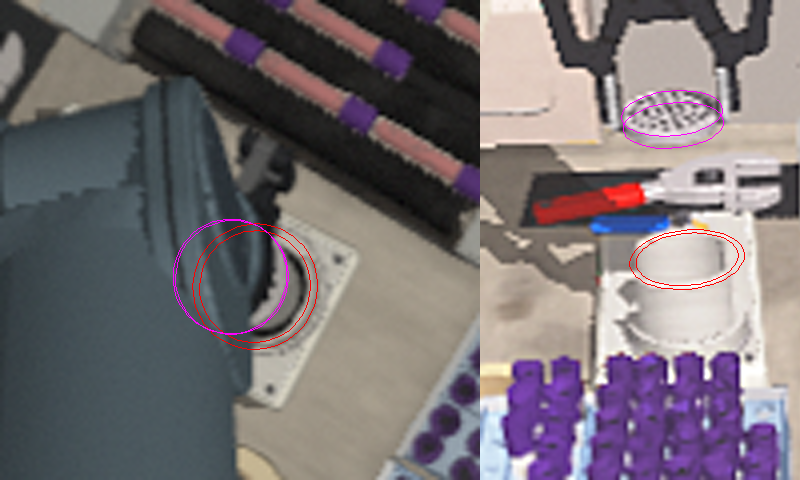

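In the scene crop, the screen in the jaws at (673,118) matches its predicted outline, centred. The bowl rim prediction at (687,260) is consistent too. Lowering by feel.

{"api": "jog_arm", "payload": {
  "rows": [
    {"x": 0,"y": 0,"z": -0.25,"ax": 0,"ay": 0,"az": 0,"jaw": 1},
    {"x": 0,"y": 0,"z": -0.2,"ax": 0,"ay": 0,"az": 0,"jaw": 1},
    {"x": 0,"y": 0,"z": -0.05,"ax": 0,"ay": 0,"az": 0,"jaw": 1},
    {"x": 0,"y": 0,"z": -0.04,"ax": 0,"ay": 0,"az": 0,"jaw": 1},
    {"x": 0,"y": 0,"z": 0,"ax": 0,"ay": 0,"az": 0,"jaw": 1},
    {"x": 0,"y": 0,"z": 0,"ax": 0,"ay": 0,"az": 0,"jaw": 1}
  ]
}}

```text
time_s: 9.05
position: [0.4325, -0.0095, 0.0919]
orientation: [-2.663, -1.664, -0.001]
wrist_force: [-0.8, 5.8, -4.1]
grip_width: 0.0572
finger_force: 66.7
```

{"api": "jog_arm", "payload": {
  "rows": [
    {"x": 0.002,"y": 0.01,"z": -0.05,"ax": 0,"ay": 0,"az": 0,"jaw": 1},
    {"x": 0,"y": 0,"z": -0.04,"ax": 0,"ay": 0,"az": 0,"jaw": 1},
    {"x": 0,"y": 0,"z": 0,"ax": 0,"ay": 0,"az": 0,"jaw": 1},
    {"x": 0,"y": 0,"z": 0,"ax": 0,"ay": 0,"az": 0,"jaw": 1}
  ]
}}

```text
time_s: 9.55
position: [0.433, -0.009, 0.0737]
orientation: [2.665, 1.663, -0.0]
wrist_force: [0.2, 0.0, -0.7]
grip_width: 0.0568
finger_force: 67.0
```

{"api": "jog_arm", "payload": {
  "rows": [
    {"x": 0,"y": 0,"z": -0.03,"ax": 0,"ay": 0,"az": 0,"jaw": 1},
    {"x": 0,"y": 0,"z": -0.015,"ax": 0,"ay": 0,"az": 0,"jaw": 1},
    {"x": 0,"y": 0,"z": 0,"ax": 0,"ay": 0,"az": 0,"jaw": 1},
    {"x": 0,"y": 0,"z": 0,"ax": 0,"ay": 0,"az": 0,"jaw": 1}
  ]
}}

```text
time_s: 10.05
position: [0.4331, -0.0091, 0.0649]
orientation: [2.664, 1.663, -0.0]
wrist_force: [-2.1, -0.9, 5.8]
grip_width: 0.0572
finger_force: 67.7
```

{"api": "jog_arm", "payload": {
  "rows": [
    {"x": 0,"y": 0,"z": 0,"ax": 0,"ay": 0,"az": 0,"jaw": -0.6},
    {"x": 0,"y": 0,"z": 0,"ax": 0,"ay": 0,"az": 0,"jaw": -0.6},
    {"x": 0,"y": 0,"z": 0.15,"ax": 0,"ay": 0,"az": 0,"jaw": -0.6},
    {"x": 0,"y": 0,"z": 0.2,"ax": 0,"ay": 0,"az": 0,"jaw": -0.6},
    {"x": 0,"y": 0,"z": 0.25,"ax": 0,"ay": 0,"az": 0,"jaw": -0.6},
    {"x": 0,"y": -0.1,"z": 0.1,"ax": 0,"ay": 0,"az": 0,"jaw": -0.6},
    {"x": 0,"y": -0.2,"z": 0,"ax": 0,"ay": 0,"az": 0,"jaw": -0.6},
    {"x": 0,"y": -0.2,"z": 0,"ax": 0,"ay": 0,"az": 0,"jaw": -0.6}
  ]
}}

```text
time_s: 11.05
position: [0.433, -0.1096, 0.2051]
orientation: [2.663, 1.665, 0.001]
wrist_force: [0.6, -0.2, 0.6]
grip_width: 0.0683
finger_force: 0.0
```

```bash
cat >> h.py <<'E'
def ring_edge(s,m):  # centre of mask blob
    pass
def locate():
    out={}
    for n in ('top','scene'):
        s,im=snap(n); hsv=cv2.cvtColor(im,cv2.COLOR_BGR2HSV)
        poly=np.array([w2px(s,[x,y,.0015]) for x,y in [(.6295,-.426),(.4061,-.2874),(.3153,-.4352),(.5445,-.5767)]]).astype(np.int32)
        roi=np.zeros(im.shape[:2],np.uint8); cv2.fillPoly(roi,[poly],255); roi=cv2.dilate(roi,np.ones((9,9)))
        for k,lo,hi,z in (('disc',(0,0,175),(40,75,255),.0095),('ring',(105,150,60),(125,255,255),.0155)):
            m=cv2.inRange(hsv,np.array(lo),np.array(hi))&roi
            cs,_=cv2.findContours(m,cv2.RETR_EXTERNAL,cv2.CHAIN_APPROX_NONE)
            for c in cs:
                if cv2.contourArea(c)<200: continue
                h=cv2.convexHull(c)[:,0]
                # top-face: fit circle of r=30 to outline in the plane z (side wall biases low side): use rays
                w=np.array([px2w(s,u,v,z)[:2] for u,v in h]).astype(np.float32)
                (x,y),r=cv2.minEnclosingCircle(w)
                print(n,k,np.round([x,y,r],4))
E
python3 - <<'E'
from h import *
print(monitor.get_state()['position'])
locate()
s,im,rect,_=matparts()
g=cv2.cvtColor(cv2.medianBlur(rect,9),cv2.COLOR_BGR2GRAY)
hc=cv2.HoughCircles(cv2.GaussianBlur(g,(9,9),2),cv2.HOUGH_GRADIENT,1.5,80,param1=60,param2=25,minRadius=56,maxRadius=64)
for c,r,rad in hc[0]: print(np.round(rc2w(r,c),4),rad)
E
```

```text
[ 0.43304933 -0.10961138  0.20508605]
top disc [ 0.4189 -0.3415  0.0292]
top disc [ 0.4415 -0.461   0.0293]
top disc [ 0.5508 -0.4308  0.0293]
top ring [ 0.5069 -0.501   0.0301]
scene disc [ 0.4193 -0.5139  0.0993]
scene disc [ 0.4372 -0.4612  0.0321]
scene disc [ 0.5465 -0.4314  0.0324]
scene disc [ 0.4141 -0.3431  0.0327]
scene disc [ 0.4699 -0.4331  0.1701]
scene ring [ 0.5018 -0.5053  0.0348]
[ 0.4161 -0.3409] 59.75
[ 0.4394 -0.4601] 59.75
[ 0.5496 -0.4309] 63.05
[ 0.5016 -0.5036] 61.4
```

{"api": "jog_arm", "payload": {
  "rows": [
    {"x": -0.02,"y": -0.23,"z": 0,"ax": 0,"ay": 0,"az": 0,"jaw": -0.6},
    {"x": -0.02,"y": -0.23,"z": 0,"ax": 0,"ay": 0,"az": 0,"jaw": -0.6},
    {"x": -0.02,"y": -0.23,"z": 0,"ax": 0,"ay": 0,"az": 0,"jaw": -0.6},
    {"x": -0.0175,"y": -0.23,"z": 0,"ax": 0,"ay": 0,"az": 0,"jaw": -0.6},
    {"x": 0,"y": -0.238,"z": -0.1,"ax": 0,"ay": 0,"az": 0,"jaw": -0.6},
    {"x": 0,"y": 0,"z": -0.25,"ax": 0,"ay": 0,"az": 0,"jaw": -0.6},
    {"x": 0,"y": 0,"z": -0.25,"ax": 0,"ay": 0,"az": 0,"jaw": -0.6},
    {"x": 0,"y": 0,"z": -0.22,"ax": 0,"ay": 0,"az": 0,"jaw": -0.6}
  ]
}}

```text
time_s: 12.2
position: [0.4179, -0.3386, 0.0388]
orientation: [-2.662, -1.665, -0.001]
wrist_force: [0.8, -0.4, -0.5]
grip_width: 0.0683
finger_force: 0.0
```

{"api": "jog_arm", "payload": {
  "rows": [
    {"x": 0,"y": 0,"z": 0,"ax": 0,"ay": 0,"az": 0,"jaw": -0.6},
    {"x": 0,"y": 0,"z": 0,"ax": 0,"ay": 0,"az": 0,"jaw": -0.6}
  ]
}}

```text
time_s: 12.45
position: [0.4188, -0.34, 0.0421]
orientation: [2.663, 1.665, 0.002]
wrist_force: [0.7, 0.3, 0.3]
grip_width: 0.0683
finger_force: 0.0
```

{"api": "jog_arm", "payload": {
  "rows": [
    {"x": -0.006,"y": -0.006,"z": -0.1,"ax": 0,"ay": 0,"az": 0,"jaw": -0.6},
    {"x": 0,"y": 0,"z": -0.032,"ax": 0,"ay": 0,"az": 0,"jaw": -0.6},
    {"x": 0,"y": 0,"z": 0,"ax": 0,"ay": 0,"az": 0,"jaw": -0.6},
    {"x": 0,"y": 0,"z": 0,"ax": 0,"ay": 0,"az": 0,"jaw": -0.6},
    {"x": 0,"y": 0,"z": 0,"ax": 0,"ay": 0,"az": 0,"jaw": 1},
    {"x": 0,"y": 0,"z": 0,"ax": 0,"ay": 0,"az": 0,"jaw": 1},
    {"x": 0,"y": 0,"z": 0,"ax": 0,"ay": 0,"az": 0,"jaw": 1}
  ]
}}

```text
time_s: 13.32
position: [0.4174, -0.3421, 0.0162]
orientation: [2.663, 1.663, 0.001]
wrist_force: [-2.3, 1.2, 16.3]
grip_width: 0.0572
finger_force: 68.0
```

{"api": "jog_arm", "payload": {
  "rows": [
    {"x": 0,"y": 0,"z": 0.2,"ax": 0,"ay": 0,"az": 0,"jaw": 1},
    {"x": 0,"y": 0,"z": 0.25,"ax": 0,"ay": 0,"az": 0,"jaw": 1},
    {"x": 0,"y": 0,"z": 0.25,"ax": 0,"ay": 0,"az": 0,"jaw": 1},
    {"x": 0.02,"y": 0.1,"z": 0.15,"ax": 0,"ay": 0,"az": 0,"jaw": 1},
    {"x": 0.02,"y": 0.22,"z": 0,"ax": 0,"ay": 0,"az": 0,"jaw": 1},
    {"x": 0.02,"y": 0.22,"z": 0,"ax": 0,"ay": 0,"az": 0,"jaw": 1},
    {"x": 0.018,"y": 0.22,"z": 0,"ax": 0,"ay": 0,"az": 0,"jaw": 1},
    {"x": 0,"y": 0.22,"z": 0,"ax": 0,"ay": 0,"az": 0,"jaw": 1}
  ]
}}

```text
time_s: 14.32
position: [0.4321, -0.144, 0.1848]
orientation: [2.664, 1.664, 0.001]
wrist_force: [0.7, 0.1, 0.5]
grip_width: 0.057
finger_force: 64.3
```

{"api": "jog_arm", "payload": {
  "rows": [
    {"x": 0,"y": 0.22,"z": 0,"ax": 0,"ay": 0,"az": 0,"jaw": 1},
    {"x": 0,"y": 0.22,"z": 0,"ax": 0,"ay": 0,"az": 0,"jaw": 1},
    {"x": 0,"y": 0.2,"z": 0,"ax": 0,"ay": 0,"az": 0,"jaw": 1},
    {"x": 0,"y": 0.043,"z": 0,"ax": 0,"ay": 0,"az": 0,"jaw": 1},
    {"x": 0,"y": 0,"z": 0,"ax": 0,"ay": 0,"az": 0,"jaw": 1},
    {"x": 0,"y": 0,"z": 0,"ax": 0,"ay": 0,"az": 0,"jaw": 1}
  ]
}}

```text
time_s: 15.08
position: [0.4319, -0.0102, 0.1843]
orientation: [2.666, 1.661, -0.001]
wrist_force: [-0.8, -0.9, -0.4]
grip_width: 0.0573
finger_force: 64.3
```

{"api": "jog_arm", "payload": {
  "rows": [
    {"x": 0.0055,"y": 0.006,"z": -0.2,"ax": 0,"ay": 0,"az": 0,"jaw": 1},
    {"x": 0,"y": 0,"z": -0.15,"ax": 0,"ay": 0,"az": 0,"jaw": 1},
    {"x": 0,"y": 0,"z": -0.06,"ax": 0,"ay": 0,"az": 0,"jaw": 1},
    {"x": 0,"y": 0,"z": -0.05,"ax": 0,"ay": 0,"az": 0,"jaw": 1},
    {"x": 0,"y": 0,"z": 0,"ax": 0,"ay": 0,"az": 0,"jaw": 1},
    {"x": 0,"y": 0,"z": 0,"ax": 0,"ay": 0,"az": 0,"jaw": 1}
  ]
}}

```text
time_s: 15.82
position: [0.433, -0.0079, 0.0928]
orientation: [2.664, 1.663, -0.0]
wrist_force: [-0.4, -0.3, -1.3]
grip_width: 0.0572
finger_force: 64.4
```

{"api": "jog_arm", "payload": {
  "rows": [
    {"x": 0,"y": 0,"z": -0.05,"ax": 0,"ay": 0,"az": 0,"jaw": 1},
    {"x": 0,"y": 0,"z": -0.04,"ax": 0,"ay": 0,"az": 0,"jaw": 1},
    {"x": 0,"y": 0,"z": -0.01,"ax": 0,"ay": 0,"az": 0,"jaw": 1},
    {"x": 0,"y": 0,"z": 0,"ax": 0,"ay": 0,"az": 0,"jaw": 1},
    {"x": 0,"y": 0,"z": 0,"ax": 0,"ay": 0,"az": 0,"jaw": 1}
  ]
}}

```text
time_s: 16.45
position: [0.4328, -0.0076, 0.0723]
orientation: [-2.664, -1.664, 0.001]
wrist_force: [-1.2, -0.6, -1.1]
grip_width: 0.0569
finger_force: 64.5
```

{"api": "jog_arm", "payload": {
  "rows": [
    {"x": 0,"y": 0,"z": 0,"ax": 0,"ay": 0,"az": 0,"jaw": -0.6},
    {"x": 0,"y": 0,"z": 0,"ax": 0,"ay": 0,"az": 0,"jaw": -0.6},
    {"x": 0,"y": 0,"z": 0.15,"ax": 0,"ay": 0,"az": 0,"jaw": -0.6},
    {"x": 0,"y": 0,"z": 0.2,"ax": 0,"ay": 0,"az": 0,"jaw": -0.6},
    {"x": 0,"y": 0,"z": 0.25,"ax": 0,"ay": 0,"az": 0,"jaw": -0.6},
    {"x": 0,"y": -0.1,"z": 0.05,"ax": 0,"ay": 0,"az": 0,"jaw": -0.6},
    {"x": 0.08,"y": -0.22,"z": 0,"ax": 0,"ay": 0,"az": 0,"jaw": -0.6},
    {"x": 0.08,"y": -0.22,"z": 0,"ax": 0,"ay": 0,"az": 0,"jaw": -0.6}
  ]
}}

```text
time_s: 17.45
position: [0.466, -0.1166, 0.2031]
orientation: [2.662, 1.665, 0.003]
wrist_force: [1.2, 0.4, 0.6]
grip_width: 0.0687
finger_force: 0.0
```

{"api": "jog_arm", "payload": {
  "rows": [
    {"x": 0.08,"y": -0.22,"z": 0,"ax": 0,"ay": 0,"az": 0,"jaw": -0.6},
    {"x": 0.08,"y": -0.22,"z": 0,"ax": 0,"ay": 0,"az": 0,"jaw": -0.6},
    {"x": 0.08,"y": -0.22,"z": 0,"ax": 0,"ay": 0,"az": 0,"jaw": -0.6},
    {"x": 0.08,"y": -0.22,"z": 0,"ax": 0,"ay": 0,"az": 0,"jaw": -0.6},
    {"x": 0.08,"y": -0.22,"z": 0,"ax": 0,"ay": 0,"az": 0,"jaw": -0.6},
    {"x": 0.02,"y": -0.22,"z": 0,"ax": 0,"ay": 0,"az": 0,"jaw": -0.6},
    {"x": 0,"y": -0.22,"z": 0,"ax": 0,"ay": 0,"az": 0,"jaw": -0.6},
    {"x": 0,"y": 0,"z": 0,"ax": 0,"ay": 0,"az": 0,"jaw": -0.6}
  ]
}}

```text
time_s: 18.45
position: [0.5473, -0.4285, 0.2019]
orientation: [2.668, 1.655, -0.003]
wrist_force: [-0.0, 0.6, -0.3]
grip_width: 0.0686
finger_force: 0.0
```

```bash
cat >> h.py <<'E'
def hough():
    s,im,rect,_=matparts()
    g=cv2.cvtColor(cv2.medianBlur(rect,9),cv2.COLOR_BGR2GRAY)
    hc=cv2.HoughCircles(cv2.GaussianBlur(g,(9,9),2),cv2.HOUGH_GRADIENT,1.5,80,param1=60,param2=25,minRadius=56,maxRadius=64)
    for c,r,rad in hc[0]: print('hough',np.round(rc2w(r,c),4),rad)
E
python3 - <<'E'
from h import *
print(monitor.get_state()['position'])
locate(); hough()
E
```

```text
[ 0.54730834 -0.42846973  0.20187145]
top disc [ 0.5508 -0.4308  0.0293]
scene disc [ 0.4193 -0.5139  0.0993]
scene disc [ 0.4372 -0.4612  0.0321]
scene disc [ 0.5465 -0.4314  0.0324]
scene disc [ 0.4699 -0.4331  0.1701]
scene ring [ 0.5018 -0.5053  0.0348]
hough [ 0.4394 -0.4601] 59.75
hough [ 0.5474 -0.4301] 59.75
hough [ 0.5016 -0.5036] 61.4
hough [ 0.6141 -0.2666] 63.05
```

{"api": "jog_arm", "payload": {
  "rows": [
    {"x": 0.008,"y": -0.01,"z": -0.2,"ax": 0,"ay": 0,"az": 0,"jaw": -0.6},
    {"x": 0,"y": 0,"z": -0.22,"ax": 0,"ay": 0,"az": 0,"jaw": -0.6},
    {"x": 0,"y": 0,"z": -0.22,"ax": 0,"ay": 0,"az": 0,"jaw": -0.6},
    {"x": 0,"y": 0,"z": -0.15,"ax": 0,"ay": 0,"az": 0,"jaw": -0.6},
    {"x": 0,"y": 0,"z": -0.05,"ax": 0,"ay": 0,"az": 0,"jaw": -0.6},
    {"x": 0,"y": 0,"z": 0,"ax": 0,"ay": 0,"az": 0,"jaw": -0.6},
    {"x": 0,"y": 0,"z": 0,"ax": 0,"ay": 0,"az": 0,"jaw": -0.6}
  ]
}}

```text
time_s: 19.48
position: [0.5518, -0.426, 0.0362]
orientation: [2.662, 1.663, 0.002]
wrist_force: [0.6, -0.6, 1.3]
grip_width: 0.0684
finger_force: 0.0
```

{"api": "jog_arm", "payload": {
  "rows": [
    {"x": -0.014,"y": -0.022,"z": -0.02,"ax": 0,"ay": 0,"az": 0,"jaw": -0.6},
    {"x": 0,"y": 0,"z": -0.05,"ax": 0,"ay": 0,"az": 0,"jaw": -0.6},
    {"x": 0,"y": 0,"z": -0.032,"ax": 0,"ay": 0,"az": 0,"jaw": -0.6},
    {"x": 0,"y": 0,"z": 0,"ax": 0,"ay": 0,"az": 0,"jaw": -0.6},
    {"x": 0,"y": 0,"z": 0,"ax": 0,"ay": 0,"az": 0,"jaw": -0.6},
    {"x": 0,"y": 0,"z": 0,"ax": 0,"ay": 0,"az": 0,"jaw": 1},
    {"x": 0,"y": 0,"z": 0,"ax": 0,"ay": 0,"az": 0,"jaw": 1},
    {"x": 0,"y": 0,"z": 0,"ax": 0,"ay": 0,"az": 0,"jaw": 1}
  ]
}}

```text
time_s: 20.48
position: [0.5493, -0.4308, 0.0164]
orientation: [2.662, 1.663, 0.002]
wrist_force: [-1.0, 1.5, 15.4]
grip_width: 0.0575
finger_force: 68.3
```

{"api": "jog_arm", "payload": {
  "rows": [
    {"x": 0,"y": 0,"z": 0.2,"ax": 0,"ay": 0,"az": 0,"jaw": 1},
    {"x": 0,"y": 0,"z": 0.25,"ax": 0,"ay": 0,"az": 0,"jaw": 1},
    {"x": 0,"y": 0,"z": 0.25,"ax": 0,"ay": 0,"az": 0,"jaw": 1},
    {"x": 0,"y": 0.1,"z": 0.15,"ax": 0,"ay": 0,"az": 0,"jaw": 1},
    {"x": -0.07,"y": 0.22,"z": 0,"ax": 0,"ay": 0,"az": 0,"jaw": 1},
    {"x": -0.07,"y": 0.22,"z": 0,"ax": 0,"ay": 0,"az": 0,"jaw": 1},
    {"x": -0.07,"y": 0.22,"z": 0,"ax": 0,"ay": 0,"az": 0,"jaw": 1},
    {"x": -0.07,"y": 0.22,"z": 0,"ax": 0,"ay": 0,"az": 0,"jaw": 1}
  ]
}}

```text
time_s: 21.48
position: [0.4912, -0.2324, 0.1838]
orientation: [-2.664, -1.664, -0.0]
wrist_force: [0.7, 0.9, -0.3]
grip_width: 0.0571
finger_force: 64.2
```

{"api": "jog_arm", "payload": {
  "rows": [
    {"x": -0.07,"y": 0.22,"z": 0,"ax": 0,"ay": 0,"az": 0,"jaw": 1},
    {"x": -0.07,"y": 0.22,"z": 0,"ax": 0,"ay": 0,"az": 0,"jaw": 1},
    {"x": -0.07,"y": 0.22,"z": 0,"ax": 0,"ay": 0,"az": 0,"jaw": 1},
    {"x": -0.07,"y": 0.22,"z": 0,"ax": 0,"ay": 0,"az": 0,"jaw": 1},
    {"x": -0.02,"y": 0.2,"z": 0,"ax": 0,"ay": 0,"az": 0,"jaw": 1},
    {"x": 0,"y": 0.054,"z": 0,"ax": 0,"ay": 0,"az": 0,"jaw": 1},
    {"x": 0,"y": 0,"z": 0,"ax": 0,"ay": 0,"az": 0,"jaw": 1},
    {"x": 0,"y": 0,"z": 0,"ax": 0,"ay": 0,"az": 0,"jaw": 1}
  ]
}}

```text
time_s: 22.48
position: [0.4319, -0.0086, 0.1838]
orientation: [2.666, 1.661, -0.001]
wrist_force: [0.7, 0.1, 1.1]
grip_width: 0.0574
finger_force: 64.2
```

{"api": "jog_arm", "payload": {
  "rows": [
    {"x": 0.0055,"y": 0.002,"z": -0.2,"ax": 0,"ay": 0,"az": 0,"jaw": 1},
    {"x": 0,"y": 0,"z": -0.15,"ax": 0,"ay": 0,"az": 0,"jaw": 1},
    {"x": 0,"y": 0,"z": -0.06,"ax": 0,"ay": 0,"az": 0,"jaw": 1},
    {"x": 0,"y": 0,"z": -0.04,"ax": 0,"ay": 0,"az": 0,"jaw": 1},
    {"x": 0,"y": 0,"z": 0,"ax": 0,"ay": 0,"az": 0,"jaw": 1},
    {"x": 0,"y": 0,"z": 0,"ax": 0,"ay": 0,"az": 0,"jaw": 1}
  ]
}}

```text
time_s: 23.22
position: [0.4327, -0.0074, 0.0944]
orientation: [2.665, 1.663, -0.001]
wrist_force: [-0.6, -1.7, -2.7]
grip_width: 0.0571
finger_force: 64.3
```

{"api": "jog_arm", "payload": {
  "rows": [
    {"x": 0,"y": 0,"z": -0.04,"ax": 0,"ay": 0,"az": 0,"jaw": 1},
    {"x": 0,"y": 0,"z": -0.03,"ax": 0,"ay": 0,"az": 0,"jaw": 1},
    {"x": 0,"y": 0,"z": 0,"ax": 0,"ay": 0,"az": 0,"jaw": 1},
    {"x": 0,"y": 0,"z": 0,"ax": 0,"ay": 0,"az": 0,"jaw": 1}
  ]
}}

```text
time_s: 23.72
position: [0.4326, -0.0072, 0.0797]
orientation: [2.665, 1.664, -0.001]
wrist_force: [-1.2, -5.0, -2.5]
grip_width: 0.0566
finger_force: 64.3
```

{"api": "jog_arm", "payload": {
  "rows": [
    {"x": 0,"y": -0.005,"z": -0.003,"ax": 0,"ay": 0,"az": 0,"jaw": 1},
    {"x": 0,"y": 0,"z": 0,"ax": 0,"ay": 0,"az": 0,"jaw": -0.6},
    {"x": 0,"y": 0,"z": 0,"ax": 0,"ay": 0,"az": 0,"jaw": -0.6},
    {"x": 0,"y": 0,"z": 0.15,"ax": 0,"ay": 0,"az": 0,"jaw": -0.6},
    {"x": 0,"y": 0,"z": 0.2,"ax": 0,"ay": 0,"az": 0,"jaw": -0.6},
    {"x": 0,"y": -0.1,"z": 0.25,"ax": 0,"ay": 0,"az": 0,"jaw": -0.6},
    {"x": 0.01,"y": -0.22,"z": 0,"ax": 0,"ay": 0,"az": 0.05,"jaw": -0.6},
    {"x": 0.01,"y": -0.22,"z": 0,"ax": 0,"ay": 0,"az": 0.05,"jaw": -0.6}
  ]
}}

```text
time_s: 24.72
position: [0.438, -0.1166, 0.2006]
orientation: [2.362, 2.067, 0.003]
wrist_force: [-0.1, -1.1, -0.6]
grip_width: 0.068
finger_force: 0.0
```

{"api": "jog_arm", "payload": {
  "rows": [
    {"x": 0.01,"y": -0.22,"z": 0,"ax": 0,"ay": 0,"az": 0.05,"jaw": -0.6},
    {"x": 0.01,"y": -0.22,"z": 0,"ax": 0,"ay": 0,"az": 0.05,"jaw": -0.6},
    {"x": 0,"y": -0.22,"z": 0,"ax": 0,"ay": 0,"az": 0.022,"jaw": -0.6},
    {"x": 0,"y": -0.22,"z": 0,"ax": 0,"ay": 0,"az": 0,"jaw": -0.6},
    {"x": 0,"y": -0.22,"z": 0,"ax": 0,"ay": 0,"az": 0,"jaw": -0.6},
    {"x": 0,"y": -0.22,"z": 0,"ax": 0,"ay": 0,"az": 0,"jaw": -0.6},
    {"x": 0,"y": -0.22,"z": 0,"ax": 0,"ay": 0,"az": 0,"jaw": -0.6},
    {"x": 0,"y": -0.16,"z": 0,"ax": 0,"ay": 0,"az": 0,"jaw": -0.6}
  ]
}}

```text
time_s: 25.72
position: [0.441, -0.4579, 0.1994]
orientation: [1.936, 2.472, 0.0]
wrist_force: [0.7, 0.8, 0.3]
grip_width: 0.0686
finger_force: 0.0
```

{"api": "jog_arm", "payload": {
  "rows": [
    {"x": 0,"y": 0,"z": 0,"ax": 0,"ay": 0,"az": 0,"jaw": -0.6},
    {"x": 0,"y": 0,"z": 0,"ax": 0,"ay": 0,"az": 0,"jaw": -0.6}
  ]
}}

```text
time_s: 25.98
position: [0.4416, -0.4546, 0.1993]
orientation: [-1.934, -2.475, -0.002]
wrist_force: [0.6, 0.5, 0.2]
grip_width: 0.0682
finger_force: 0.0
```

```bash
python3 - <<'E'
from h import *
print(monitor.get_state()['position'])
locate(); hough()
E
```

```text
[ 0.44155686 -0.45464857  0.1992619 ]
top disc [ 0.4414 -0.4608  0.0293]
scene disc [ 0.4193 -0.5139  0.0993]
scene disc [ 0.4372 -0.4612  0.0321]
scene disc [ 0.4967 -0.4055  0.1476]
scene ring [ 0.5018 -0.5053  0.0348]
hough [ 0.4394 -0.4601] 59.75
hough [ 0.5009 -0.5044] 59.75
hough [ 0.5909 -0.2959] 58.1
```

{"api": "jog_arm", "payload": {
  "rows": [
    {"x": -0.005,"y": -0.03,"z": -0.2,"ax": 0,"ay": 0,"az": 0,"jaw": -0.6},
    {"x": 0,"y": 0,"z": -0.22,"ax": 0,"ay": 0,"az": 0,"jaw": -0.6},
    {"x": 0,"y": 0,"z": -0.2,"ax": 0,"ay": 0,"az": 0,"jaw": -0.6},
    {"x": 0,"y": 0,"z": -0.18,"ax": 0,"ay": 0,"az": 0,"jaw": -0.6},
    {"x": 0,"y": 0,"z": 0,"ax": 0,"ay": 0,"az": 0,"jaw": -0.6},
    {"x": 0,"y": 0,"z": 0,"ax": 0,"ay": 0,"az": 0,"jaw": -0.6},
    {"x": 0,"y": 0,"z": 0,"ax": 0,"ay": 0,"az": 0,"jaw": -0.6}
  ]
}}

```text
time_s: 27.0
position: [0.441, -0.4626, 0.0414]
orientation: [1.933, 2.472, -0.0]
wrist_force: [-0.1, -0.2, -0.3]
grip_width: 0.0683
finger_force: 0.0
```

{"api": "jog_arm", "payload": {
  "rows": [
    {"x": -0.003,"y": 0.01,"z": -0.05,"ax": 0,"ay": 0,"az": 0,"jaw": -0.6},
    {"x": 0,"y": 0,"z": -0.05,"ax": 0,"ay": 0,"az": 0,"jaw": -0.6},
    {"x": 0,"y": 0,"z": -0.03,"ax": 0,"ay": 0,"az": 0,"jaw": -0.6},
    {"x": 0,"y": 0,"z": 0,"ax": 0,"ay": 0,"az": 0,"jaw": -0.6},
    {"x": 0,"y": 0,"z": 0,"ax": 0,"ay": 0,"az": 0,"jaw": -0.6},
    {"x": 0,"y": 0,"z": 0,"ax": 0,"ay": 0,"az": 0,"jaw": 1},
    {"x": 0,"y": 0,"z": 0,"ax": 0,"ay": 0,"az": 0,"jaw": 1},
    {"x": 0,"y": 0,"z": 0,"ax": 0,"ay": 0,"az": 0,"jaw": 1}
  ]
}}

```text
time_s: 28.0
position: [0.4411, -0.4608, 0.0162]
orientation: [1.933, 2.472, -0.001]
wrist_force: [-3.2, 2.8, 22.9]
grip_width: 0.0573
finger_force: 68.5
```

{"api": "jog_arm", "payload": {
  "rows": [
    {"x": 0,"y": 0,"z": 0.2,"ax": 0,"ay": 0,"az": 0,"jaw": 1},
    {"x": 0,"y": 0,"z": 0.25,"ax": 0,"ay": 0,"az": 0,"jaw": 1},
    {"x": 0,"y": 0,"z": 0.25,"ax": 0,"ay": 0,"az": 0,"jaw": 1},
    {"x": 0,"y": 0.1,"z": 0.15,"ax": 0,"ay": 0,"az": -0.05,"jaw": 1},
    {"x": -0.01,"y": 0.2,"z": 0,"ax": 0,"ay": 0,"az": -0.05,"jaw": 1},
    {"x": -0.01,"y": 0.22,"z": 0,"ax": 0,"ay": 0,"az": -0.05,"jaw": 1},
    {"x": -0.01,"y": 0.22,"z": 0,"ax": 0,"ay": 0,"az": -0.05,"jaw": 1},
    {"x": -0.01,"y": 0.22,"z": 0,"ax": 0,"ay": 0,"az": -0.022,"jaw": 1}
  ]
}}

```text
time_s: 29.0
position: [0.4311, -0.2663, 0.1831]
orientation: [-2.667, -1.66, 0.0]
wrist_force: [-0.1, 0.1, 0.5]
grip_width: 0.0572
finger_force: 64.3
```

{"api": "jog_arm", "payload": {
  "rows": [
    {"x": 0,"y": 0.22,"z": 0,"ax": 0,"ay": 0,"az": 0,"jaw": 1},
    {"x": 0,"y": 0.22,"z": 0,"ax": 0,"ay": 0,"az": 0,"jaw": 1},
    {"x": 0,"y": 0.22,"z": 0,"ax": 0,"ay": 0,"az": 0,"jaw": 1},
    {"x": 0,"y": 0.22,"z": 0,"ax": 0,"ay": 0,"az": 0,"jaw": 1},
    {"x": 0,"y": 0.22,"z": 0,"ax": 0,"ay": 0,"az": 0,"jaw": 1},
    {"x": 0,"y": 0.2,"z": 0,"ax": 0,"ay": 0,"az": 0,"jaw": 1},
    {"x": 0,"y": 0,"z": 0,"ax": 0,"ay": 0,"az": 0,"jaw": 1},
    {"x": 0,"y": 0,"z": 0,"ax": 0,"ay": 0,"az": 0,"jaw": 1}
  ]
}}

```text
time_s: 30.0
position: [0.4312, -0.0084, 0.1831]
orientation: [2.665, 1.664, -0.001]
wrist_force: [-0.6, 0.1, 0.4]
grip_width: 0.0569
finger_force: 64.3
```

{"api": "jog_arm", "payload": {
  "rows": [
    {"x": 0.009,"y": 0,"z": -0.2,"ax": 0,"ay": 0,"az": 0,"jaw": 1},
    {"x": 0,"y": 0,"z": -0.15,"ax": 0,"ay": 0,"az": 0,"jaw": 1},
    {"x": 0,"y": 0,"z": -0.04,"ax": 0,"ay": 0,"az": 0,"jaw": 1},
    {"x": 0,"y": 0,"z": -0.03,"ax": 0,"ay": 0,"az": 0,"jaw": 1},
    {"x": 0,"y": 0,"z": 0,"ax": 0,"ay": 0,"az": 0,"jaw": 1},
    {"x": 0,"y": 0,"z": 0,"ax": 0,"ay": 0,"az": 0,"jaw": 1}
  ]
}}

```text
time_s: 30.75
position: [0.4337, -0.0079, 0.1001]
orientation: [2.664, 1.663, 0.002]
wrist_force: [0.0, 0.0, -0.4]
grip_width: 0.0573
finger_force: 64.3
```

{"api": "jog_arm", "payload": {
  "rows": [
    {"x": -0.002,"y": -0.001,"z": -0.04,"ax": 0,"ay": 0,"az": 0,"jaw": 1},
    {"x": 0,"y": 0,"z": -0.022,"ax": 0,"ay": 0,"az": 0,"jaw": 1},
    {"x": 0,"y": 0,"z": 0,"ax": 0,"ay": 0,"az": 0,"jaw": 1},
    {"x": 0,"y": 0,"z": 0,"ax": 0,"ay": 0,"az": 0,"jaw": 1}
  ]
}}

```text
time_s: 31.25
position: [0.4326, -0.0081, 0.0868]
orientation: [2.665, 1.664, -0.0]
wrist_force: [-0.1, -0.7, 1.6]
grip_width: 0.0568
finger_force: 65.1
```

{"api": "jog_arm", "payload": {
  "rows": [
    {"x": 0,"y": 0,"z": 0,"ax": 0,"ay": 0,"az": 0,"jaw": -0.6},
    {"x": 0,"y": 0,"z": 0,"ax": 0,"ay": 0,"az": 0,"jaw": -0.6},
    {"x": 0,"y": 0,"z": 0.15,"ax": 0,"ay": 0,"az": 0,"jaw": -0.6},
    {"x": 0,"y": 0,"z": 0.2,"ax": 0,"ay": 0,"az": 0,"jaw": -0.6},
    {"x": 0,"y": -0.1,"z": 0.22,"ax": 0,"ay": 0,"az": 0,"jaw": -0.6},
    {"x": 0.05,"y": -0.2,"z": 0,"ax": 0,"ay": 0,"az": 0.05,"jaw": -0.6},
    {"x": 0.05,"y": -0.2,"z": 0,"ax": 0,"ay": 0,"az": 0.05,"jaw": -0.6},
    {"x": 0.05,"y": -0.2,"z": 0,"ax": 0,"ay": 0,"az": 0.05,"jaw": -0.6}
  ]
}}

```text
time_s: 32.25
position: [0.4629, -0.1492, 0.2011]
orientation: [2.196, 2.246, 0.0]
wrist_force: [0.9, 0.2, -0.1]
grip_width: 0.0686
finger_force: 0.0
```

{"api": "jog_arm", "payload": {
  "rows": [
    {"x": 0.05,"y": -0.2,"z": 0,"ax": 0,"ay": 0,"az": 0.05,"jaw": -0.6},
    {"x": 0.05,"y": -0.2,"z": 0,"ax": 0,"ay": 0,"az": 0.05,"jaw": -0.6},
    {"x": 0.05,"y": -0.2,"z": 0,"ax": 0,"ay": 0,"az": 0.05,"jaw": -0.6},
    {"x": 0.05,"y": -0.2,"z": 0,"ax": 0,"ay": 0,"az": 0.039,"jaw": -0.6},
    {"x": 0.015,"y": -0.2,"z": 0,"ax": 0,"ay": 0,"az": 0,"jaw": -0.6},
    {"x": 0,"y": -0.2,"z": 0,"ax": 0,"ay": 0,"az": 0,"jaw": -0.6},
    {"x": 0,"y": -0.2,"z": 0,"ax": 0,"ay": 0,"az": 0,"jaw": -0.6},
    {"x": 0,"y": -0.2,"z": 0,"ax": 0,"ay": 0,"az": 0,"jaw": -0.6}
  ]
}}

```text
time_s: 33.25
position: [0.5054, -0.4692, 0.2006]
orientation: [-1.451, -2.786, -0.0]
wrist_force: [0.4, -0.1, -0.4]
grip_width: 0.0685
finger_force: 0.0
```

{"api": "jog_arm", "payload": {
  "rows": [
    {"x": 0,"y": -0.165,"z": 0,"ax": 0,"ay": 0,"az": 0,"jaw": -0.6},
    {"x": 0,"y": 0,"z": 0,"ax": 0,"ay": 0,"az": 0,"jaw": -0.6},
    {"x": 0,"y": 0,"z": 0,"ax": 0,"ay": 0,"az": 0,"jaw": -0.6},
    {"x": 0,"y": 0,"z": 0,"ax": 0,"ay": 0,"az": 0,"jaw": -0.6}
  ]
}}

```text
time_s: 33.75
position: [0.5063, -0.4994, 0.201]
orientation: [-1.448, -2.788, -0.001]
wrist_force: [0.4, -0.5, 0.4]
grip_width: 0.0681
finger_force: 0.0
```

```bash
python3 - <<'E'
from h import *
print(monitor.get_state()['position'])
locate()
s,im=snap('scene'); cv2.imwrite('pics/ring.png',cv2.resize(im[170:430,200:550],None,fx=2.2,fy=2.2,interpolation=cv2.INTER_CUBIC))
E
```

```text
[ 0.50628863 -0.49944733  0.20099113]
top ring [ 0.5068 -0.5007  0.0303]
scene disc [ 0.4193 -0.5139  0.0993]
scene disc [ 0.3713 -0.3721  0.1003]
scene disc [ 0.5342 -0.4291  0.1081]
scene ring [ 0.5018 -0.5053  0.0348]
```

View pics/ring.png

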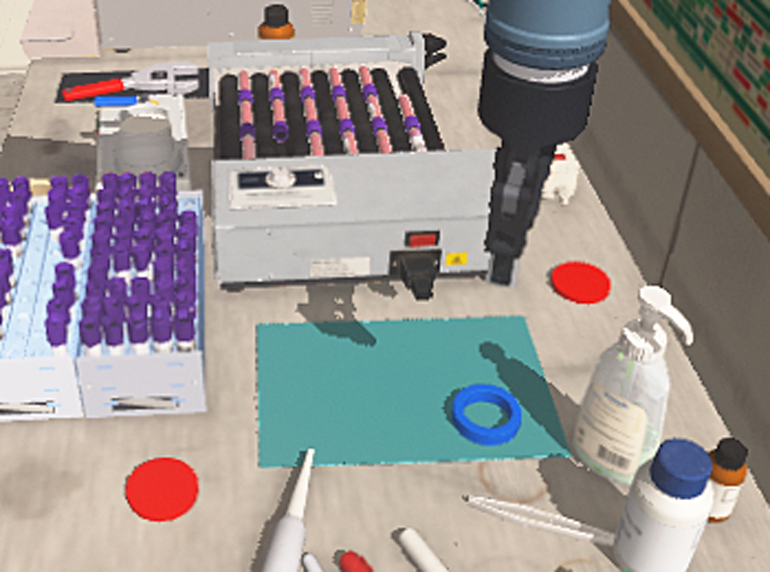

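The mat now holds only the ring, at crop (487,412). The soap bottle at (620,440) stays clear of the fingers.

{"api": "jog_arm", "payload": {
  "rows": [
    {"x": -0.001,"y": -0.006,"z": -0.2,"ax": 0,"ay": 0,"az": 0,"jaw": -0.6},
    {"x": 0,"y": 0,"z": -0.22,"ax": 0,"ay": 0,"az": 0,"jaw": -0.6},
    {"x": 0,"y": 0,"z": -0.2,"ax": 0,"ay": 0,"az": 0,"jaw": -0.6},
    {"x": 0,"y": 0,"z": -0.16,"ax": 0,"ay": 0,"az": 0,"jaw": -0.6},
    {"x": 0,"y": 0,"z": 0,"ax": 0,"ay": 0,"az": 0,"jaw": -0.6},
    {"x": 0,"y": 0,"z": 0,"ax": 0,"ay": 0,"az": 0,"jaw": -0.6},
    {"x": 0,"y": 0,"z": 0,"ax": 0,"ay": 0,"az": 0,"jaw": -0.6}
  ]
}}

```text
time_s: 34.78
position: [0.5066, -0.503, 0.0471]
orientation: [1.449, 2.784, -0.001]
wrist_force: [0.2, 0.9, 0.4]
grip_width: 0.0681
finger_force: 0.0
```

{"api": "jog_arm", "payload": {
  "rows": [
    {"x": -0.002,"y": 0.011,"z": -0.05,"ax": 0,"ay": 0,"az": 0,"jaw": -0.6},
    {"x": 0,"y": 0,"z": -0.05,"ax": 0,"ay": 0,"az": 0,"jaw": -0.6},
    {"x": 0,"y": 0,"z": -0.038,"ax": 0,"ay": 0,"az": 0,"jaw": -0.6},
    {"x": 0,"y": 0,"z": 0,"ax": 0,"ay": 0,"az": 0,"jaw": -0.6},
    {"x": 0,"y": 0,"z": 0,"ax": 0,"ay": 0,"az": 0,"jaw": -0.6},
    {"x": 0,"y": 0,"z": 0,"ax": 0,"ay": 0,"az": 0,"jaw": 1},
    {"x": 0,"y": 0,"z": 0,"ax": 0,"ay": 0,"az": 0,"jaw": 1},
    {"x": 0,"y": 0,"z": 0,"ax": 0,"ay": 0,"az": 0,"jaw": 1}
  ]
}}

```text
time_s: 35.78
position: [0.5057, -0.5005, 0.0184]
orientation: [1.45, 2.785, -0.0]
wrist_force: [0.3, 0.3, 6.3]
grip_width: 0.0573
finger_force: 64.5
```

{"api": "jog_arm", "payload": {
  "rows": [
    {"x": 0,"y": 0,"z": 0.2,"ax": 0,"ay": 0,"az": 0,"jaw": 1},
    {"x": 0,"y": 0,"z": 0.25,"ax": 0,"ay": 0,"az": 0,"jaw": 1},
    {"x": 0,"y": 0,"z": 0.25,"ax": 0,"ay": 0,"az": 0,"jaw": 1},
    {"x": 0,"y": 0.1,"z": 0.2,"ax": 0,"ay": 0,"az": -0.05,"jaw": 1},
    {"x": -0.05,"y": 0.2,"z": 0,"ax": 0,"ay": 0,"az": -0.05,"jaw": 1},
    {"x": -0.05,"y": 0.2,"z": 0,"ax": 0,"ay": 0,"az": -0.05,"jaw": 1},
    {"x": -0.05,"y": 0.2,"z": 0,"ax": 0,"ay": 0,"az": -0.05,"jaw": 1},
    {"x": -0.05,"y": 0.2,"z": 0,"ax": 0,"ay": 0,"az": -0.05,"jaw": 1}
  ]
}}

```text
time_s: 36.78
position: [0.4643, -0.3186, 0.1971]
orientation: [-2.412, -2.013, 0.0]
wrist_force: [0.6, 0.9, -0.3]
grip_width: 0.0577
finger_force: 64.4
```

{"api": "jog_arm", "payload": {
  "rows": [
    {"x": -0.05,"y": 0.2,"z": 0,"ax": 0,"ay": 0,"az": -0.05,"jaw": 1},
    {"x": -0.05,"y": 0.2,"z": 0,"ax": 0,"ay": 0,"az": -0.039,"jaw": 1},
    {"x": -0.05,"y": 0.2,"z": 0,"ax": 0,"ay": 0,"az": 0,"jaw": 1},
    {"x": -0.01,"y": 0.2,"z": 0,"ax": 0,"ay": 0,"az": 0,"jaw": 1},
    {"x": 0,"y": 0.2,"z": 0,"ax": 0,"ay": 0,"az": 0,"jaw": 1},
    {"x": 0,"y": 0.2,"z": 0,"ax": 0,"ay": 0,"az": 0,"jaw": 1},
    {"x": 0,"y": 0.2,"z": 0,"ax": 0,"ay": 0,"az": 0,"jaw": 1},
    {"x": 0,"y": 0.16,"z": 0,"ax": 0,"ay": 0,"az": 0,"jaw": 1}
  ]
}}

```text
time_s: 37.78
position: [0.4327, -0.0064, 0.1973]
orientation: [-2.664, -1.666, 0.0]
wrist_force: [0.2, -0.0, -1.5]
grip_width: 0.0577
finger_force: 64.4
```

{"api": "jog_arm", "payload": {
  "rows": [
    {"x": 0,"y": 0,"z": 0,"ax": 0,"ay": 0,"az": 0,"jaw": 1},
    {"x": 0,"y": 0,"z": 0,"ax": 0,"ay": 0,"az": 0,"jaw": 1}
  ]
}}

```text
time_s: 38.02
position: [0.4328, -0.0087, 0.1972]
orientation: [2.665, 1.664, -0.001]
wrist_force: [-0.6, -0.5, -0.9]
grip_width: 0.0576
finger_force: 64.4
```

{"api": "jog_arm", "payload": {
  "rows": [
    {"x": 0.002,"y": 0.002,"z": -0.2,"ax": 0,"ay": 0,"az": 0,"jaw": 1},
    {"x": 0,"y": 0,"z": -0.18,"ax": 0,"ay": 0,"az": 0,"jaw": 1},
    {"x": 0,"y": 0,"z": -0.05,"ax": 0,"ay": 0,"az": 0,"jaw": 1},
    {"x": 0,"y": 0,"z": -0.036,"ax": 0,"ay": 0,"az": 0,"jaw": 1},
    {"x": 0,"y": 0,"z": 0,"ax": 0,"ay": 0,"az": 0,"jaw": 1},
    {"x": 0,"y": 0,"z": 0,"ax": 0,"ay": 0,"az": 0,"jaw": 1}
  ]
}}

```text
time_s: 38.78
position: [0.4339, -0.0074, 0.1048]
orientation: [2.664, 1.664, 0.002]
wrist_force: [-0.4, 2.7, -1.6]
grip_width: 0.0576
finger_force: 64.9
```

{"api": "jog_arm", "payload": {
  "rows": [
    {"x": -0.002,"y": 0.002,"z": -0.015,"ax": 0,"ay": 0,"az": 0,"jaw": 1},
    {"x": 0,"y": 0,"z": -0.015,"ax": 0,"ay": 0,"az": 0,"jaw": 1},
    {"x": 0,"y": 0,"z": -0.01,"ax": 0,"ay": 0,"az": 0,"jaw": 1},
    {"x": 0,"y": 0,"z": 0,"ax": 0,"ay": 0,"az": 0,"jaw": 1},
    {"x": 0,"y": 0,"z": 0,"ax": 0,"ay": 0,"az": 0,"jaw": 1}
  ]
}}

```text
time_s: 39.4
position: [0.4334, -0.0074, 0.0965]
orientation: [2.664, 1.663, 0.0]
wrist_force: [-2.0, 0.6, 6.0]
grip_width: 0.0576
finger_force: 66.0
```

{"api": "jog_arm", "payload": {
  "rows": [
    {"x": 0,"y": 0,"z": 0,"ax": 0,"ay": 0,"az": 0,"jaw": -0.6},
    {"x": 0,"y": 0,"z": 0,"ax": 0,"ay": 0,"az": 0,"jaw": -0.6},
    {"x": 0,"y": 0,"z": 0.15,"ax": 0,"ay": 0,"az": 0,"jaw": -0.6},
    {"x": 0,"y": 0,"z": 0.2,"ax": 0,"ay": 0,"az": 0,"jaw": -0.6},
    {"x": 0,"y": 0,"z": 0.15,"ax": 0,"ay": 0,"az": 0.05,"jaw": -0.4},
    {"x": 0,"y": 0,"z": 0,"ax": 0,"ay": 0,"az": 0.05,"jaw": -0.4},
    {"x": 0,"y": 0,"z": 0,"ax": 0,"ay": 0,"az": 0.05,"jaw": -0.4},
    {"x": 0,"y": 0,"z": 0,"ax": 0,"ay": 0,"az": 0.05,"jaw": -0.4}
  ]
}}

```text
time_s: 40.4
position: [0.433, -0.0075, 0.1961]
orientation: [2.014, 2.411, -0.0]
wrist_force: [0.2, -0.8, -1.1]
grip_width: 0.0599
finger_force: 0.0
```

```bash
cat >> h.py <<'E'
def sleeve(n,z=.0155,roi=None):
    s,im=snap(n); hsv=cv2.cvtColor(im,cv2.COLOR_BGR2HSV)
    m=cv2.inRange(hsv,(0,120,80),(10,255,255))|cv2.inRange(hsv,(170,120,80),(180,255,255))
    w=np.array([px2w(s,u,v,z)[:2] for v,u in np.argwhere(m>0)])
    c0=np.array([.466,.222]) if roi is None else np.array(roi)
    w=w[np.hypot(*(w-c0).T)<.08]
    mu=w.mean(0)
    for _ in range(2):
        V=np.linalg.svd(w-mu)[2][0]; V=V*np.sign(V[0]); t=(w-mu)@V; lo,hi=t.min(),t.max()
        mid=mu+V*(lo+hi)/2
    print(n,'mean',mu.round(4),'mid',mid.round(4),'ang',np.degrees(np.arctan2(V[1],V[0])).round(2),'len',(hi-lo).round(4),len(w)); return mid,V
E
python3 - <<'E'
from h import *
print(monitor.get_state()['position'])
sleeve('scene'); sleeve('top')
s,im=snap('scene'); out=im[175:265,190:310]
cv2.imwrite('pics/w1.png',cv2.resize(out,None,fx=6,fy=6,interpolation=cv2.INTER_CUBIC))
# predicted wrench points
o=np.array([.5902,.1826]); a=np.radians(-27.6); 
for n,l,z in (('worm',(-38,-6),.0195),('grip',(-99,-14.5),.0155),('end',(-169.5,-33.4),.0155),('fixtip',(16,15),.016)):
    q=o+np.array([[np.cos(a),-np.sin(a)],[np.sin(a),np.cos(a)]])@np.array(l)/1000
    print(n,q.round(4),((w2px(s,[*q,z])-[190,175])*6).round(0))
E
```

```text
[ 0.43295356 -0.00747312  0.19609038]
scene mean [0.4598 0.2163] mid [0.4589 0.2165] ang -9.8 len 0.0836 160
top mean [0.4659 0.2227] mid [0.4645 0.223 ] ang -12.02 len 0.0809 258
worm [0.5537 0.1949] [499. 170.]
grip [0.4957 0.2156] [379. 193.]
end [0.4245 0.2315] [236. 220.]
fixtip [0.6113 0.1885] [604. 150.]
```

View pics/w1.png

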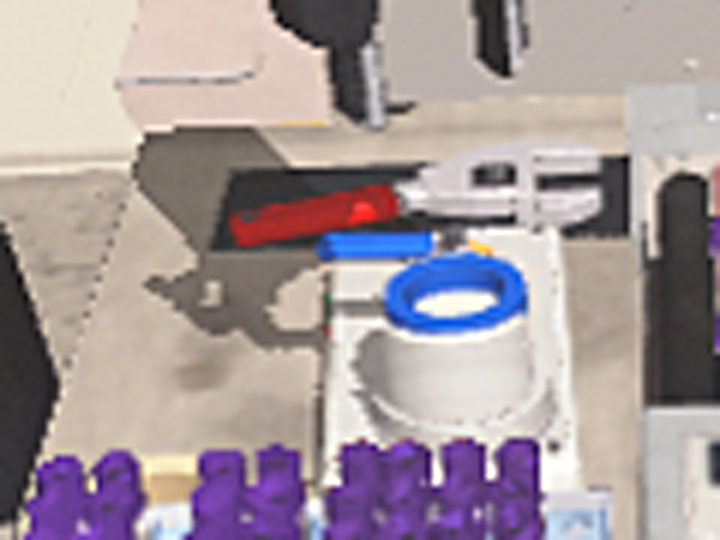

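The ring lies level on the bowl (crop (455,292)), and the wrench lies as predicted: sleeve (230..395, 215), worm (493,173). Next I fetch the wrench.

{"api": "jog_arm", "payload": {
  "rows": [
    {"x": 0.04,"y": 0.14,"z": 0,"ax": 0,"ay": 0,"az": 0.05,"jaw": -0.3},
    {"x": 0.04,"y": 0.14,"z": 0,"ax": 0,"ay": 0,"az": 0.05,"jaw": -0.3},
    {"x": 0.04,"y": 0.14,"z": 0,"ax": 0,"ay": 0,"az": 0.05,"jaw": -0.3},
    {"x": 0.04,"y": 0.14,"z": 0,"ax": 0,"ay": 0,"az": 0.05,"jaw": -0.3},
    {"x": 0.04,"y": 0.14,"z": 0,"ax": 0,"ay": 0,"az": 0.05,"jaw": -0.3},
    {"x": 0.04,"y": 0.14,"z": 0,"ax": 0,"ay": 0,"az": 0.05,"jaw": -0.3},
    {"x": 0.04,"y": 0.14,"z": -0.1,"ax": 0,"ay": 0,"az": 0.05,"jaw": -0.3},
    {"x": 0.027,"y": 0.14,"z": -0.2,"ax": 0,"ay": 0,"az": 0.025,"jaw": -0.3}
  ]
}}

```text
time_s: 41.55
position: [0.4963, 0.2179, 0.1363]
orientation: [0.345, 3.119, 0.002]
wrist_force: [1.0, -0.9, -0.1]
grip_width: 0.0553
finger_force: 0.0
```

{"api": "jog_arm", "payload": {
  "rows": [
    {"x": 0,"y": 0,"z": -0.2,"ax": 0,"ay": 0,"az": 0,"jaw": -0.3},
    {"x": 0,"y": 0,"z": -0.15,"ax": 0,"ay": 0,"az": 0,"jaw": -0.3},
    {"x": 0,"y": 0,"z": 0,"ax": 0,"ay": 0,"az": 0,"jaw": -0.3},
    {"x": 0,"y": 0,"z": 0,"ax": 0,"ay": 0,"az": 0,"jaw": -0.3}
  ]
}}

```text
time_s: 42.05
position: [0.4951, 0.2172, 0.0671]
orientation: [0.345, 3.122, 0.001]
wrist_force: [0.3, 0.4, -0.1]
grip_width: 0.0556
finger_force: 0.0
```

{"api": "jog_arm", "payload": {
  "rows": [
    {"x": 0,"y": 0,"z": -0.12,"ax": 0,"ay": 0,"az": 0,"jaw": -0.3},
    {"x": 0,"y": 0,"z": -0.098,"ax": 0,"ay": 0,"az": 0,"jaw": -0.3},
    {"x": 0,"y": 0,"z": 0,"ax": 0,"ay": 0,"az": 0,"jaw": -0.3},
    {"x": 0,"y": 0,"z": 0,"ax": 0,"ay": 0,"az": 0,"jaw": -0.3},
    {"x": 0,"y": 0,"z": 0,"ax": 0,"ay": 0,"az": 0,"jaw": 1},
    {"x": 0,"y": 0,"z": 0,"ax": 0,"ay": 0,"az": 0,"jaw": 1},
    {"x": 0,"y": 0,"z": 0,"ax": 0,"ay": 0,"az": 0,"jaw": 1},
    {"x": 0,"y": 0,"z": 0,"ax": 0,"ay": 0,"az": 0,"jaw": 1}
  ]
}}

```text
time_s: 43.05
position: [0.495, 0.2175, 0.0234]
orientation: [0.342, 3.122, 0.002]
wrist_force: [-0.8, 0.4, 6.1]
grip_width: 0.0204
finger_force: 59.1
```

{"api": "jog_arm", "payload": {
  "rows": [
    {"x": 0,"y": 0,"z": 0.1,"ax": 0,"ay": 0,"az": 0,"jaw": 1},
    {"x": 0,"y": 0,"z": 0.2,"ax": 0,"ay": 0,"az": 0,"jaw": 1},
    {"x": 0,"y": 0,"z": 0.23,"ax": 0,"ay": 0,"az": 0,"jaw": 1},
    {"x": -0.1,"y": 0,"z": 0,"ax": 0,"ay": 0,"az": -0.035,"jaw": 1},
    {"x": -0.14,"y": -0.02,"z": 0,"ax": 0,"ay": 0,"az": -0.045,"jaw": 1},
    {"x": -0.14,"y": -0.03,"z": 0,"ax": 0,"ay": 0,"az": -0.045,"jaw": 1},
    {"x": -0.142,"y": -0.02,"z": 0,"ax": 0,"ay": 0,"az": -0.038,"jaw": 1},
    {"x": 0,"y": 0,"z": 0,"ax": 0,"ay": 0,"az": 0,"jaw": 1}
  ]
}}

```text
time_s: 44.05
position: [0.3876, 0.2018, 0.129]
orientation: [-1.12, -2.935, 0.004]
wrist_force: [0.2, 0.4, -3.7]
grip_width: 0.02
finger_force: 58.9
```

{"api": "jog_arm", "payload": {
  "rows": [
    {"x": 0,"y": 0,"z": 0,"ax": 0,"ay": 0,"az": 0,"jaw": 1},
    {"x": 0,"y": 0,"z": 0,"ax": 0,"ay": 0,"az": 0,"jaw": 1}
  ]
}}

```text
time_s: 44.3
position: [0.391, 0.2031, 0.1288]
orientation: [1.122, 2.934, 0.001]
wrist_force: [0.6, 0.1, -3.4]
grip_width: 0.0198
finger_force: 58.9
```

```bash
python3 - <<'E'
from h import *
st=monitor.get_state(); p=st['position']; Rm=R.from_rotvec(st['orientation']).as_matrix(); ty=np.degrees(np.arctan2(Rm[1,1],Rm[0,1])); print(p,ty,Rm[:,2],st['torque'],st['wrist_force'])
out=[]
for n,(x0,y0,x1,y1),f in (('top',(170,180,300,300),5),('scene',(190,150,290,230),4)):
    s,im=snap(n); c=cv2.resize(im[y0:y1,x0:x1],None,fx=f,fy=f,interpolation=cv2.INTER_CUBIC)
    psi=np.radians(ty-105); M=np.array([[np.cos(psi),-np.sin(psi)],[np.sin(psi),np.cos(psi)]])
    o=p[:2]-M@np.array([-.099,-.0145]); zu=p[2]-.0214
    for l,z in (((-38,-6),17.5),((16,15),14),((-17,15),14),((-17,-23),14),((0,-42),14),((0,34),14)):
        u=(w2px(s,[*(o+M@np.array(l)/1e3),zu+z/1e3])-[x0,y0]+.5)*f; cv2.circle(c,tuple(u.astype(int)),2,(255,0,255),-1)
    for a in range(6):
        t=np.radians(a*60+33); u=(w2px(s,[.4812+.0173*np.cos(t+np.pi/6),.0907+.0173*np.sin(t+np.pi/6),.045])-[x0,y0]+.5)*f; cv2.circle(c,tuple(u.astype(int)),2,(0,0,255),-1)
    out.append(c)
    print(o,zu)
H=max(o.shape[0] for o in out); out=[cv2.copyMakeBorder(o,0,H-o.shape[0],0,0,0) for o in out]
im=np.hstack(out); print(im.shape); k=min(800/im.shape[1],600/im.shape[0],1); cv2.imwrite('pics/pre.png',cv2.resize(im,None,fx=k,fy=k))
E
```

```text
[0.39097206 0.20306448 0.12883046] 48.12967462088453 [ 7.21699512e-04  7.00812154e-04 -9.99999494e-01] [ 0.11996423  0.11210959 -0.00552131] [ 0.64001072  0.07491943 -3.39906501]
[0.45722191 0.1280831 ] 0.10743046050834196
[0.45722191 0.1280831 ] 0.10743046050834196
(600, 1050, 3)
```

View pics/pre.png

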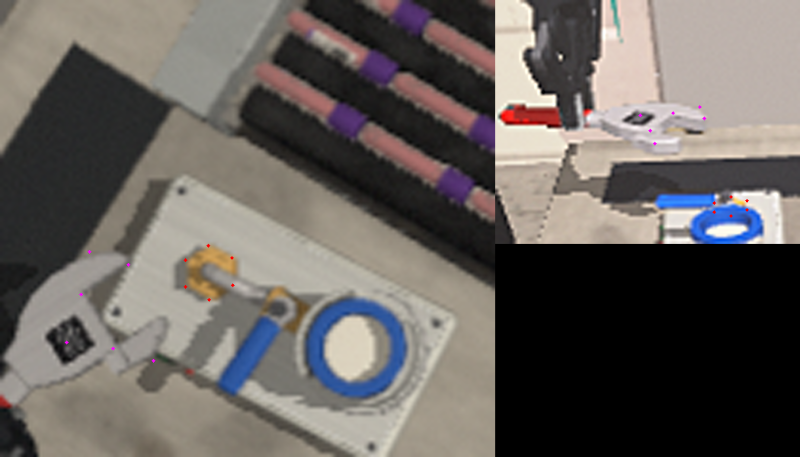

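The wrench overlay fits (worm at (66,342), jaw tip at (128,263)). The nut at (211,272) lies straight ahead of the mouth.

{"api": "jog_arm", "payload": {
  "rows": [
    {"x": 0,"y": 0,"z": -0.15,"ax": 0,"ay": 0,"az": 0,"jaw": 1},
    {"x": 0,"y": 0,"z": -0.12,"ax": 0,"ay": 0,"az": 0,"jaw": 1},
    {"x": 0,"y": 0,"z": -0.06,"ax": 0,"ay": 0,"az": 0,"jaw": 1},
    {"x": 0,"y": 0,"z": -0.035,"ax": 0,"ay": 0,"az": 0,"jaw": 1},
    {"x": 0,"y": 0,"z": 0,"ax": 0,"ay": 0,"az": 0,"jaw": 1},
    {"x": 0,"y": 0,"z": 0,"ax": 0,"ay": 0,"az": 0,"jaw": 1}
  ]
}}

```text
time_s: 45.15
position: [0.3905, 0.2031, 0.0561]
orientation: [1.122, 2.934, 0.001]
wrist_force: [-0.4, -0.5, -3.0]
grip_width: 0.02
finger_force: 59.0
```

{"api": "jog_arm", "payload": {
  "rows": [
    {"x": 0,"y": 0,"z": -0.013,"ax": 0,"ay": 0,"az": 0,"jaw": 1},
    {"x": 0,"y": 0,"z": 0,"ax": 0,"ay": 0,"az": 0,"jaw": 1},
    {"x": 0.027,"y": -0.042,"z": 0,"ax": 0,"ay": 0,"az": 0,"jaw": 1},
    {"x": 0.027,"y": -0.042,"z": 0,"ax": 0,"ay": 0,"az": 0,"jaw": 1},
    {"x": 0.027,"y": -0.042,"z": 0,"ax": 0,"ay": 0,"az": 0,"jaw": 1},
    {"x": 0,"y": 0,"z": 0,"ax": 0,"ay": 0,"az": 0,"jaw": 1},
    {"x": 0,"y": 0,"z": 0,"ax": 0,"ay": 0,"az": 0,"jaw": 1}
  ]
}}

```text
time_s: 46.02
position: [0.4062, 0.1777, 0.0529]
orientation: [-1.122, -2.934, -0.0]
wrist_force: [0.0, -0.3, -3.5]
grip_width: 0.0202
finger_force: 59.0
```

{"api": "jog_arm", "payload": {
  "rows": [
    {"x": 0.016,"y": -0.022,"z": 0,"ax": 0,"ay": 0,"az": 0,"jaw": 1},
    {"x": 0.016,"y": -0.022,"z": 0,"ax": 0,"ay": 0,"az": 0,"jaw": 1},
    {"x": 0,"y": 0,"z": 0,"ax": 0,"ay": 0,"az": 0,"jaw": 1},
    {"x": 0,"y": 0,"z": 0,"ax": 0,"ay": 0,"az": 0,"jaw": 1}
  ]
}}

```text
time_s: 46.52
position: [0.4127, 0.1687, 0.0529]
orientation: [-1.123, -2.934, 0.0]
wrist_force: [0.4, -0.4, -3.0]
grip_width: 0.0199
finger_force: 59.0
```

Still free; I push in until contact.

{"api": "jog_arm", "payload": {
  "rows": [
    {"x": 0.008,"y": -0.012,"z": 0,"ax": 0,"ay": 0,"az": 0,"jaw": 1},
    {"x": 0.008,"y": -0.012,"z": 0,"ax": 0,"ay": 0,"az": 0,"jaw": 1},
    {"x": 0,"y": 0,"z": 0,"ax": 0,"ay": 0,"az": 0,"jaw": 1},
    {"x": 0,"y": 0,"z": 0,"ax": 0,"ay": 0,"az": 0,"jaw": 1}
  ]
}}

```text
time_s: 47.02
position: [0.4137, 0.1678, 0.0529]
orientation: [-1.117, -2.932, -0.007]
wrist_force: [-7.8, 9.9, -3.6]
grip_width: 0.0203
finger_force: 58.8
```

The wrench is seated on the nut (about 12.6 N). I let it down on the deck, then go to the worm.

{"api": "jog_arm", "payload": {
  "rows": [
    {"x": -0.008,"y": 0.012,"z": -0.008,"ax": 0,"ay": 0,"az": 0,"jaw": 1},
    {"x": 0,"y": 0,"z": 0,"ax": 0,"ay": 0,"az": 0,"jaw": 1},
    {"x": 0,"y": 0,"z": 0,"ax": 0,"ay": 0,"az": 0,"jaw": 0.3},
    {"x": 0,"y": 0,"z": 0,"ax": 0,"ay": 0,"az": 0,"jaw": 0.2},
    {"x": 0,"y": 0,"z": 0,"ax": 0,"ay": 0,"az": 0,"jaw": 0},
    {"x": 0,"y": 0,"z": 0.15,"ax": 0,"ay": 0,"az": 0,"jaw": 0},
    {"x": 0,"y": 0,"z": 0.2,"ax": 0,"ay": 0,"az": 0,"jaw": 0},
    {"x": 0,"y": 0,"z": 0.05,"ax": 0,"ay": 0,"az": 0,"jaw": 1}
  ]
}}

```text
time_s: 48.02
position: [0.4156, 0.1666, 0.1332]
orientation: [1.122, 2.931, 0.003]
wrist_force: [0.1, -0.4, 0.1]
grip_width: 0.0254
finger_force: 0.0
```

{"api": "jog_arm", "payload": {
  "rows": [
    {"x": 0,"y": 0,"z": 0,"ax": 0,"ay": 0,"az": 0,"jaw": 1},
    {"x": 0,"y": 0,"z": 0,"ax": 0,"ay": 0,"az": 0,"jaw": 1}
  ]
}}

```text
time_s: 48.28
position: [0.4137, 0.1659, 0.1304]
orientation: [-1.122, -2.933, 0.002]
wrist_force: [0.3, -0.2, 0.0]
grip_width: 0.0003
finger_force: 0.0
```

```bash
python3 - <<'E'
from h import *
st=monitor.get_state(); p=st['position']; print(p,st['grip_width'])
s,im=snap('top'); x0,y0,x1,y1=160,190,290,290; f=6
c=cv2.resize(im[y0:y1,x0:x1],None,fx=f,fy=f,interpolation=cv2.INTER_CUBIC)
o=np.array([.4799,.0927]);psi=np.radians(-57); M=np.array([[np.cos(psi),-np.sin(psi)],[np.sin(psi),np.cos(psi)]])
for l,z in (((-38,-6),17.5),((16,15),14),((-17,15),14),((-17,-23),14),((0,-42),14),((0,34),14),((-99,-14.5),14)):
    w=o+M@np.array(l)/1e3; u=(w2px(s,[*w,.03+z/1e3])-[x0,y0]+.5)*f; cv2.circle(c,tuple(u.astype(int)),3,(255,0,255),-1); print(l,w,u)
cv2.imwrite('pics/on.png',c)
E
```

```text
[0.41368882 0.16586368 0.13036022] 0.00034804846682035873
(-38, -6) [0.45417169 0.12130165] [309.53049798 435.03625357]
(16, 15) [0.50119428 0.08745086] [399.47641039 320.41223544]
(-17, 15) [0.48322119 0.11512699] [329.70627323 363.80965862]
(-17, -23) [0.45135171 0.0944307 ] [377.51471931 443.80631266]
(0, -42) [0.44467584 0.06982516] [437.72951982 461.51553784]
(0, 34) [0.5084148  0.11121773] [341.8506044  301.74046693]
(-99, -14.5) [0.41382001 0.16783112] [193.00649815 534.14153031]
```

View pics/on.png

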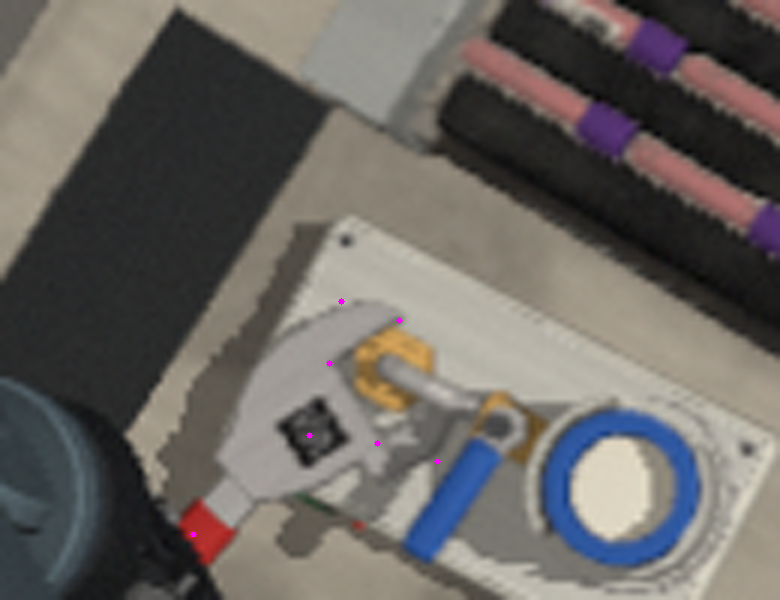

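Top crop: the wrench sits on the deck with the nut at (395,370) in its mouth against the fixed jaw, and there is a gap at the moving jaw. The worm is at (313,432). I move to just behind the worm and press.

{"api": "jog_arm", "payload": {
  "rows": [
    {"x": 0.09,"y": -0.095,"z": 0,"ax": 0,"ay": 0,"az": 0,"jaw": 1},
    {"x": 0.088,"y": -0.091,"z": -0.1,"ax": 0,"ay": 0,"az": 0,"jaw": 1},
    {"x": 0,"y": 0,"z": -0.13,"ax": 0,"ay": 0,"az": 0,"jaw": 1},
    {"x": 0,"y": 0,"z": -0.05,"ax": 0,"ay": 0,"az": 0,"jaw": 1},
    {"x": 0,"y": 0,"z": 0,"ax": 0,"ay": 0,"az": 0,"jaw": 1},
    {"x": 0,"y": 0,"z": 0,"ax": 0,"ay": 0,"az": 0,"jaw": 1}
  ]
}}

```text
time_s: 49.08
position: [0.45, 0.1297, 0.0758]
orientation: [1.121, 2.934, 0.001]
wrist_force: [0.6, -0.3, -0.4]
grip_width: -0.0001
finger_force: 0.0
```

{"api": "jog_arm", "payload": {
  "rows": [
    {"x": -0.003,"y": -0.004,"z": -0.04,"ax": 0,"ay": 0,"az": 0,"jaw": 1},
    {"x": 0,"y": 0,"z": -0.01,"ax": 0,"ay": 0,"az": 0,"jaw": 1},
    {"x": 0,"y": 0,"z": 0,"ax": 0,"ay": 0,"az": 0,"jaw": 1},
    {"x": 0,"y": 0,"z": 0,"ax": 0,"ay": 0,"az": 0,"jaw": 1}
  ]
}}

```text
time_s: 49.58
position: [0.4492, 0.1282, 0.0654]
orientation: [1.122, 2.934, -0.001]
wrist_force: [-1.8, -0.9, 3.4]
grip_width: -0.0
finger_force: 1.8
```

{"api": "jog_arm", "payload": {
  "rows": [
    {"x": 0,"y": 0,"z": -0.006,"ax": 0,"ay": 0,"az": 0,"jaw": 1},
    {"x": 0,"y": 0,"z": 0,"ax": 0,"ay": 0,"az": 0,"jaw": 1},
    {"x": 0.012,"y": -0.019,"z": 0,"ax": 0,"ay": 0,"az": 0,"jaw": 1},
    {"x": 0.012,"y": -0.019,"z": 0,"ax": 0,"ay": 0,"az": 0,"jaw": 1}
  ]
}}

```text
time_s: 50.08
position: [0.4532, 0.1223, 0.0651]
orientation: [-1.12, -2.934, -0.001]
wrist_force: [-7.4, 2.4, 19.4]
grip_width: 0.0002
finger_force: 9.6
```

{"api": "jog_arm", "payload": {
  "rows": [
    {"x": 0.012,"y": -0.019,"z": 0,"ax": 0,"ay": 0,"az": 0,"jaw": 1},
    {"x": 0.012,"y": -0.019,"z": 0,"ax": 0,"ay": 0,"az": 0,"jaw": 1},
    {"x": 0,"y": 0,"z": 0,"ax": 0,"ay": 0,"az": 0,"jaw": 1}
  ]
}}

```text
time_s: 50.45
position: [0.459, 0.1139, 0.0648]
orientation: [1.122, 2.934, 0.002]
wrist_force: [-2.5, 0.3, 11.3]
grip_width: -0.0002
finger_force: 5.5
```

{"api": "jog_arm", "payload": {
  "rows": [
    {"x": 0,"y": 0,"z": 0.05,"ax": 0,"ay": 0,"az": 0,"jaw": 1},
    {"x": -0.024,"y": 0.038,"z": 0,"ax": 0,"ay": 0,"az": 0,"jaw": 1},
    {"x": -0.024,"y": 0.038,"z": 0,"ax": 0,"ay": 0,"az": 0,"jaw": 1},
    {"x": 0,"y": 0,"z": 0,"ax": 0,"ay": 0,"az": 0,"jaw": 1},
    {"x": 0,"y": 0,"z": 0,"ax": 0,"ay": 0,"az": 0,"jaw": 1}
  ]
}}

```text
time_s: 51.08
position: [0.4492, 0.1284, 0.074]
orientation: [-1.122, -2.934, 0.001]
wrist_force: [0.5, 0.2, -0.7]
grip_width: -0.0003
finger_force: 0.0
```

```bash
cat >> h.py <<'E'
def worm_xy():
    pass
E
python3 - <<'E'
from h import *
st=monitor.get_state(); print(st['position'],st['wrist_force'])
s,im=snap('top'); a=cv2.imread('pics/on.png')
x0,y0,x1,y1=160,190,290,290
b=cv2.resize(im[y0:y1,x0:x1],None,fx=6,fy=6,interpolation=cv2.INTER_CUBIC)
# moving-jaw change: bounding box of difference near the jaw
roi=np.s_[360:500,330:450]
d=cv2.absdiff(a,b)[roi].max(2); ys,xs=np.where(d>40); print(len(xs),(xs.min()+330,xs.max()+330,ys.min()+360,ys.max()+360) if len(xs) else 0)
d=cv2.absdiff(a,b)[280:360,250:420].max(2); print('fixed jaw diff',(d>40).sum())
cv2.imwrite('pics/st1.png',np.hstack([a[260:520,250:480],b[260:520,250:480]]))
E
```

```text
[0.44918354 0.12835838 0.07397022] [ 0.49449524  0.24833698 -0.67242306]
1096 (np.int64(330), np.int64(440), np.int64(361), np.int64(499))
fixed jaw diff 678
```

{"api": "jog_arm", "payload": {
  "rows": [
    {"x": 0,"y": 0,"z": -0.051,"ax": 0,"ay": 0,"az": 0,"jaw": 1},
    {"x": 0,"y": 0,"z": 0,"ax": 0,"ay": 0,"az": 0,"jaw": 1},
    {"x": 0,"y": 0,"z": 0,"ax": 0,"ay": 0,"az": 0,"jaw": 1},
    {"x": 0.012,"y": -0.019,"z": 0,"ax": 0,"ay": 0,"az": 0,"jaw": 1},
    {"x": 0.012,"y": -0.019,"z": 0,"ax": 0,"ay": 0,"az": 0,"jaw": 1},
    {"x": 0.012,"y": -0.019,"z": 0,"ax": 0,"ay": 0,"az": 0,"jaw": 1}
  ]
}}

```text
time_s: 51.88
position: [0.4565, 0.119, 0.065]
orientation: [1.12, 2.935, 0.003]
wrist_force: [-7.0, 2.8, 24.6]
grip_width: 0.0001
finger_force: 12.1
```

{"api": "jog_arm", "payload": {
  "rows": [
    {"x": 0.012,"y": -0.019,"z": 0,"ax": 0,"ay": 0,"az": 0,"jaw": 1},
    {"x": 0,"y": 0,"z": 0,"ax": 0,"ay": 0,"az": 0,"jaw": 1},
    {"x": 0,"y": 0,"z": 0.05,"ax": 0,"ay": 0,"az": 0,"jaw": 1},
    {"x": -0.024,"y": 0.038,"z": 0,"ax": 0,"ay": 0,"az": 0,"jaw": 1},
    {"x": -0.024,"y": 0.038,"z": 0,"ax": 0,"ay": 0,"az": 0,"jaw": 1},
    {"x": 0,"y": 0,"z": 0,"ax": 0,"ay": 0,"az": 0,"jaw": 1}
  ]
}}

```text
time_s: 52.62
position: [0.4484, 0.1294, 0.0737]
orientation: [-1.119, -2.935, 0.0]
wrist_force: [-0.0, -0.3, 0.0]
grip_width: -0.0001
finger_force: 0.0
```

{"api": "jog_arm", "payload": {
  "rows": [
    {"x": 0,"y": 0,"z": -0.05,"ax": 0,"ay": 0,"az": 0,"jaw": 1},
    {"x": 0,"y": 0,"z": 0,"ax": 0,"ay": 0,"az": 0,"jaw": 1},
    {"x": 0,"y": 0,"z": 0,"ax": 0,"ay": 0,"az": 0,"jaw": 1},
    {"x": 0.012,"y": -0.019,"z": 0,"ax": 0,"ay": 0,"az": 0,"jaw": 1},
    {"x": 0.012,"y": -0.019,"z": 0,"ax": 0,"ay": 0,"az": 0,"jaw": 1},
    {"x": 0.012,"y": -0.019,"z": 0,"ax": 0,"ay": 0,"az": 0,"jaw": 1}
  ]
}}

```text
time_s: 53.38
position: [0.4565, 0.1188, 0.065]
orientation: [1.12, 2.935, 0.003]
wrist_force: [-6.8, 2.8, 25.2]
grip_width: -0.0
finger_force: 12.6
```

{"api": "jog_arm", "payload": {
  "rows": [
    {"x": 0.012,"y": -0.019,"z": 0,"ax": 0,"ay": 0,"az": 0,"jaw": 1},
    {"x": 0,"y": 0,"z": 0,"ax": 0,"ay": 0,"az": 0,"jaw": 1},
    {"x": 0,"y": 0,"z": 0.05,"ax": 0,"ay": 0,"az": 0,"jaw": 1},
    {"x": -0.024,"y": 0.038,"z": 0,"ax": 0,"ay": 0,"az": 0,"jaw": 1},
    {"x": -0.024,"y": 0.038,"z": 0,"ax": 0,"ay": 0,"az": 0,"jaw": 1},
    {"x": 0,"y": 0,"z": 0,"ax": 0,"ay": 0,"az": 0,"jaw": 1}
  ]
}}

```text
time_s: 54.12
position: [0.4484, 0.1294, 0.0737]
orientation: [-1.119, -2.935, 0.0]
wrist_force: [-0.0, -0.6, 0.5]
grip_width: -0.0001
finger_force: 0.0
```

{"api": "jog_arm", "payload": {
  "rows": [
    {"x": 0,"y": 0,"z": -0.05,"ax": 0,"ay": 0,"az": 0,"jaw": 1},
    {"x": 0,"y": 0,"z": 0,"ax": 0,"ay": 0,"az": 0,"jaw": 1},
    {"x": 0,"y": 0,"z": 0,"ax": 0,"ay": 0,"az": 0,"jaw": 1},
    {"x": 0.012,"y": -0.019,"z": 0,"ax": 0,"ay": 0,"az": 0,"jaw": 1},
    {"x": 0.012,"y": -0.019,"z": 0,"ax": 0,"ay": 0,"az": 0,"jaw": 1},
    {"x": 0.012,"y": -0.019,"z": 0,"ax": 0,"ay": 0,"az": 0,"jaw": 1}
  ]
}}

```text
time_s: 54.88
position: [0.456, 0.1191, 0.065]
orientation: [-1.12, -2.935, -0.002]
wrist_force: [-9.1, 3.7, 26.6]
grip_width: -0.0001
finger_force: 13.5
```

{"api": "jog_arm", "payload": {
  "rows": [
    {"x": 0.012,"y": -0.019,"z": 0,"ax": 0,"ay": 0,"az": 0,"jaw": 1},
    {"x": 0,"y": 0,"z": 0,"ax": 0,"ay": 0,"az": 0,"jaw": 1}
  ]
}}

```text
time_s: 55.12
position: [0.4586, 0.1151, 0.0648]
orientation: [-1.121, -2.935, -0.003]
wrist_force: [-6.5, 2.0, 22.8]
grip_width: -0.0001
finger_force: 11.6
```

{"api": "jog_arm", "payload": {
  "rows": [
    {"x": 0,"y": 0,"z": 0.05,"ax": 0,"ay": 0,"az": 0,"jaw": 1},
    {"x": -0.024,"y": 0.038,"z": 0,"ax": 0,"ay": 0,"az": 0,"jaw": 1},
    {"x": -0.024,"y": 0.038,"z": 0.05,"ax": 0,"ay": 0,"az": 0,"jaw": 1},
    {"x": 0,"y": 0,"z": 0,"ax": 0,"ay": 0,"az": 0,"jaw": 1}
  ]
}}

```text
time_s: 55.62
position: [0.4491, 0.1295, 0.0845]
orientation: [1.12, 2.935, 0.001]
wrist_force: [-0.1, -0.2, 0.3]
grip_width: -0.0001
finger_force: 0.0
```

```bash
python3 - <<'E'
from h import *
st=monitor.get_state(); p=st['position']; print(p,st['wrist_force'])
s,im=snap('top'); x0,y0,x1,y1=160,190,290,290; f=6
cv2.imwrite('pics/on2.png',cv2.resize(im[y0:y1,x0:x1],None,fx=f,fy=f,interpolation=cv2.INTER_CUBIC))
# profile across the mouth: along wrench y through nut centre at x=+8mm local, z=.044
o=np.array([.4799,.0927])
for psi in (-57,):
    a=np.radians(psi); M=np.array([[np.cos(a),-np.sin(a)],[np.sin(a),np.cos(a)]])
    for lx in (5,10,14):
        row=[]
        for ly in range(34,-44,-2):
            u=w2px(s,[*(o+M@np.array([lx,ly])/1e3),.044]).astype(np.float32)
            px=cv2.getRectSubPix(im,(1,1),tuple(map(float,u)))[0,0]; hsv=cv2.cvtColor(px.reshape(1,1,3),cv2.COLOR_BGR2HSV)[0,0]
            row.append('B' if hsv[1]>110 and hsv[0]<35 else str(int(hsv[2])//26))
        print(lx,''.join(row))
E
```

```text
[0.44913813 0.12949593 0.08446334] [-0.06205998 -0.24550302  0.34885259]
5 66655666656BBB6555565554433454333444444
10 77666666656BBBBBB6666666655443334444444
14 777766666556BBBBBBBBB655677665444444444
```

{"api": "jog_arm", "payload": {
  "rows": [
    {"x": 0,"y": 0,"z": -0.06,"ax": 0,"ay": 0,"az": 0,"jaw": 1},
    {"x": 0,"y": 0,"z": -0.041,"ax": 0,"ay": 0,"az": 0,"jaw": 1},
    {"x": 0,"y": 0,"z": 0,"ax": 0,"ay": 0,"az": 0,"jaw": 1},
    {"x": 0.012,"y": -0.019,"z": 0,"ax": 0,"ay": 0,"az": 0,"jaw": 1},
    {"x": 0.012,"y": -0.019,"z": 0,"ax": 0,"ay": 0,"az": 0,"jaw": 1}
  ]
}}

```text
time_s: 56.3
position: [0.4523, 0.1232, 0.0648]
orientation: [-1.118, -2.934, -0.001]
wrist_force: [-14.4, 3.5, 35.4]
grip_width: -0.0001
finger_force: 17.6
```

{"api": "jog_arm", "payload": {
  "rows": [
    {"x": 0.012,"y": -0.019,"z": 0,"ax": 0,"ay": 0,"az": 0,"jaw": 1}
  ]
}}

```text
time_s: 56.42
position: [0.4541, 0.1204, 0.0648]
orientation: [-1.117, -2.933, -0.002]
wrist_force: [-16.1, 6.9, 36.2]
grip_width: -0.0004
finger_force: 17.8
```

{"api": "jog_arm", "payload": {
  "rows": [
    {"x": 0.012,"y": -0.019,"z": 0,"ax": 0,"ay": 0,"az": 0,"jaw": 1},
    {"x": 0,"y": 0,"z": 0,"ax": 0,"ay": 0,"az": 0,"jaw": 1}
  ]
}}

```text
time_s: 56.68
position: [0.456, 0.1173, 0.0648]
orientation: [-1.116, -2.933, -0.003]
wrist_force: [-15.9, 6.9, 35.4]
grip_width: -0.0002
finger_force: 17.8
```

{"api": "jog_arm", "payload": {
  "rows": [
    {"x": 0,"y": 0,"z": 0.05,"ax": 0,"ay": 0,"az": 0,"jaw": 1},
    {"x": -0.024,"y": 0.038,"z": 0,"ax": 0,"ay": 0,"az": 0,"jaw": 1},
    {"x": -0.024,"y": 0.038,"z": 0,"ax": 0,"ay": 0,"az": 0,"jaw": 1},
    {"x": 0,"y": 0,"z": 0,"ax": 0,"ay": 0,"az": 0,"jaw": 1}
  ]
}}

```text
time_s: 57.18
position: [0.4485, 0.1291, 0.0733]
orientation: [-1.12, -2.934, 0.0]
wrist_force: [0.8, -0.1, -0.1]
grip_width: 0.0001
finger_force: 0.0
```

```bash
python3 - <<'E'
from h import *
sleeve('scene',.0435,(.386,.184)); sleeve('top',.0435,(.386,.184))
s,im=snap('top'); hsv=cv2.cvtColor(im,cv2.COLOR_BGR2HSV)
print('ref from psi=-57: sleeve mid expected', (np.array([.4799,.0927])+np.array([[.5446,.8387],[-.8387,.5446]])@np.array([-.1285,-.0224])).round(4),'angle -42')
E
```

```text
scene mean [0.3855 0.1795] mid [0.3858 0.1792] ang -46.27 len 0.0851 174h.py:64: RuntimeWarning: Mean of empty slice.
  mu=w.mean(0)
  ret = um.true_divide(
Traceback (most recent call last):
  File "h.py", line 66, in sleeve
    V=np.linalg.svd(w-mu)[2][0]; V=V*np.sign(V[0]); t=(w-mu)@V; lo,hi=t.min(),t.max()
                                                                      ~~~~~^^
ValueError: zero-size array to reduction operation minimum which has no identity
```

{"api": "jog_arm", "payload": {
  "rows": [
    {"x": 0,"y": 0,"z": 0.2,"ax": 0,"ay": 0,"az": 0,"jaw": 1},
    {"x": -0.05,"y": 0.08,"z": 0.05,"ax": 0,"ay": 0,"az": -0.014,"jaw": -0.3},
    {"x": -0.05,"y": 0.08,"z": 0,"ax": 0,"ay": 0,"az": -0.014,"jaw": -0.3},
    {"x": -0.039,"y": 0.0575,"z": 0,"ax": 0,"ay": 0,"az": 0,"jaw": -0.3},
    {"x": 0,"y": 0,"z": 0,"ax": 0,"ay": 0,"az": 0,"jaw": -0.3},
    {"x": 0,"y": 0,"z": -0.15,"ax": 0,"ay": 0,"az": 0,"jaw": -0.3},
    {"x": 0,"y": 0,"z": -0.14,"ax": 0,"ay": 0,"az": 0,"jaw": -0.3},
    {"x": 0,"y": 0,"z": 0,"ax": 0,"ay": 0,"az": 0,"jaw": -0.3}
  ]
}}

```text
time_s: 58.28
position: [0.4204, 0.1706, 0.0642]
orientation: [-1.249, -2.88, 0.005]
wrist_force: [-0.2, 0.2, -0.1]
grip_width: 0.0553
finger_force: 0.0
```

{"api": "jog_arm", "payload": {
  "rows": [
    {"x": 0,"y": 0,"z": 0,"ax": 0,"ay": 0,"az": 0,"jaw": -0.3},
    {"x": 0,"y": 0,"z": 0,"ax": 0,"ay": 0,"az": 0,"jaw": -0.3}
  ]
}}

```text
time_s: 58.52
position: [0.4223, 0.172, 0.0666]
orientation: [1.25, 2.881, 0.002]
wrist_force: [0.3, 0.2, 0.6]
grip_width: 0.0556
finger_force: 0.0
```

Descend to z 0.0525 and close.

{"api": "jog_arm", "payload": {
  "rows": [
    {"x": 0,"y": 0,"z": -0.04,"ax": 0,"ay": 0,"az": 0,"jaw": -0.3},
    {"x": 0,"y": 0,"z": -0.03,"ax": 0,"ay": 0,"az": 0,"jaw": -0.3},
    {"x": 0,"y": 0,"z": 0,"ax": 0,"ay": 0,"az": 0,"jaw": -0.3},
    {"x": 0,"y": 0,"z": 0,"ax": 0,"ay": 0,"az": 0,"jaw": -0.3}
  ]
}}

```text
time_s: 59.02
position: [0.4214, 0.172, 0.0517]
orientation: [-1.25, -2.882, 0.0]
wrist_force: [0.1, 0.6, 0.1]
grip_width: 0.0556
finger_force: 0.0
```

{"api": "jog_arm", "payload": {
  "rows": [
    {"x": 0,"y": 0,"z": 0,"ax": 0,"ay": 0,"az": 0,"jaw": 1},
    {"x": 0,"y": 0,"z": 0,"ax": 0,"ay": 0,"az": 0,"jaw": 1},
    {"x": 0,"y": 0,"z": 0,"ax": 0,"ay": 0,"az": 0,"jaw": 1},
    {"x": 0,"y": 0,"z": 0,"ax": 0,"ay": 0,"az": 0,"jaw": 1}
  ]
}}

```text
time_s: 59.52
position: [0.4205, 0.1708, 0.0518]
orientation: [-1.25, -2.882, 0.005]
wrist_force: [-3.3, -3.0, 6.6]
grip_width: 0.0203
finger_force: 58.6
```

```bash
python3 - <<'E'
from h import *
st=monitor.get_state(); Rm=R.from_rotvec(st['orientation']).as_matrix(); print(st['position'],np.degrees(np.arctan2(Rm[1,1],Rm[0,1])),st['wrist_force'],st['torque'],st['grip_width'])
E
```

```text
[0.42046271 0.1707759  0.05179091] 43.11839204337381 [-3.28207003 -3.04684998  6.56039729] [-0.7385534   0.79856291  0.21587497] 0.020308455377106224
```

{"api": "jog_arm", "payload": {
  "rows": [
    {"x": 0.0435,"y": 0.0295,"z": 0,"ax": 0,"ay": 0,"az": -0.0333,"jaw": 1},
    {"x": 0.0465,"y": 0.0245,"z": 0,"ax": 0,"ay": 0,"az": -0.0333,"jaw": 1},
    {"x": 0,"y": 0,"z": 0,"ax": 0,"ay": 0,"az": 0,"jaw": 1},
    {"x": 0,"y": 0,"z": 0,"ax": 0,"ay": 0,"az": 0,"jaw": 1}
  ]
}}

```text
time_s: 60.02
position: [0.4396, 0.1822, 0.0518]
orientation: [1.544, 2.736, -0.0]
wrist_force: [0.8, -3.7, 3.9]
grip_width: 0.02
finger_force: 59.7
```

```bash
cat >> h.py <<'E'
def tcp():
    st=monitor.get_state(); Rm=R.from_rotvec(st['orientation']).as_matrix(); p=st['position']; d=p[:2]-[.4812,.0907]
    print(p.round(4),'ty',np.degrees(np.arctan2(Rm[1,1],Rm[0,1])).round(2),'F',st['wrist_force'].round(1),'T',st['torque'].round(2),st['grip_width'].round(4),'polar',np.hypot(*d).round(4),np.degrees(np.arctan2(d[1],d[0])).round(2))
E
python3 -c "
from h import *; tcp()"
```

```text
Traceback (most recent call last):
  File "h.py", line 73, in tcp
    print(p.round(4),'ty',np.degrees(np.arctan2(Rm[1,1],Rm[0,1])).round(2),'F',st['wrist_force'].round(1),'T',st['torque'].round(2),st['grip_width'].round(4),'polar',np.hypot(*d).round(4),np.degrees(np.arctan2(d[1],d[0])).round(2))
                                                                                                                                    ^^^^^^^^^^^^^^^^^^^^^^
AttributeError: 'float' object has no attribute 'round'
```

{"api": "jog_arm", "payload": {
  "rows": [
    {"x": 0.0485,"y": 0.02,"z": 0,"ax": 0,"ay": 0,"az": -0.0333,"jaw": 1},
    {"x": 0.051,"y": 0.0145,"z": 0,"ax": 0,"ay": 0,"az": -0.0333,"jaw": 1},
    {"x": 0,"y": 0,"z": 0,"ax": 0,"ay": 0,"az": 0,"jaw": 1},
    {"x": 0,"y": 0,"z": 0,"ax": 0,"ay": 0,"az": 0,"jaw": 1}
  ]
}}

```text
time_s: 60.52
position: [0.4593, 0.1889, 0.0519]
orientation: [1.821, 2.559, -0.001]
wrist_force: [-0.2, -3.2, 5.3]
grip_width: 0.0203
finger_force: 59.8
```

```bash
sed -i "s/st\['grip_width'\].round(4)/st['grip_width']/" h.py
python3 -c "
from h import *; tcp()"
```

```text
[0.4593 0.1889 0.0519] ty 19.14 F [-0.2 -3.2  5.3] T [-0.68  0.33 -0.25] 0.020328445201160117 polar 0.1006 102.58
```

{"api": "jog_arm", "payload": {
  "rows": [
    {"x": 0.0515,"y": 0.0095,"z": 0,"ax": 0,"ay": 0,"az": -0.0333,"jaw": 1},
    {"x": 0,"y": 0,"z": 0,"ax": 0,"ay": 0,"az": 0,"jaw": 1},
    {"x": 0,"y": 0,"z": 0,"ax": 0,"ay": 0,"az": 0,"jaw": 1}
  ]
}}

```text
time_s: 60.9
position: [0.469, 0.1908, 0.0518]
orientation: [-1.951, -2.462, 0.002]
wrist_force: [-1.6, -2.5, 7.1]
grip_width: 0.02
finger_force: 60.0
```

```bash
python3 -c "
from h import *; tcp()"
```

```text
[0.469  0.1908 0.0518] ty 13.21 F [-1.6 -2.5  7.1] T [-0.69  0.64  0.01] 0.01995675764276202 polar 0.1009 96.97
```

{"api": "jog_arm", "payload": {
  "rows": [
    {"x": 0.0525,"y": 0.004,"z": 0,"ax": 0,"ay": 0,"az": -0.0333,"jaw": 1},
    {"x": 0,"y": 0,"z": 0,"ax": 0,"ay": 0,"az": 0,"jaw": 1},
    {"x": 0,"y": 0,"z": 0,"ax": 0,"ay": 0,"az": 0,"jaw": 1}
  ]
}}

```text
time_s: 61.28
position: [0.4797, 0.1927, 0.0517]
orientation: [-2.076, -2.357, -0.0]
wrist_force: [-2.1, 0.3, 3.1]
grip_width: 0.0201
finger_force: 59.6
```

```bash
python3 -c "
from h import *; tcp()"
```

```text
[0.4797 0.1927 0.0517] ty 7.27 F [-2.1  0.3  3.1] T [-0.01  0.65  0.08] 0.02005842629004603 polar 0.102 90.84
```

```bash
python3 - <<'E'
from h import *
s,im=snap('top','now_raw.png'); x0,y0,x1,y1=160,190,290,290; f=6
b=cv2.resize(im[y0:y1,x0:x1],None,fx=f,fy=f,interpolation=cv2.INTER_CUBIC)
cv2.imwrite('pics/now.png',b)
a=cv2.imread('pics/on.png'); c=cv2.imread('pics/on2.png')
k=np.s_[230:530,220:480]
P=[cv2.resize(q[k],(390,450)) for q in (c,b)]
s2,im2=snap('scene'); d=cv2.resize(im2[185:220,225:315],None,fx=4,fy=4,interpolation=cv2.INTER_CUBIC)
H=np.hstack(P); d=cv2.copyMakeBorder(d,0,0,0,H.shape[1]-d.shape[1],0)
cv2.imwrite('pics/cmp.png',np.vstack([H,d])[:600])
E
```

```text
(no output)
```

View pics/cmp.png

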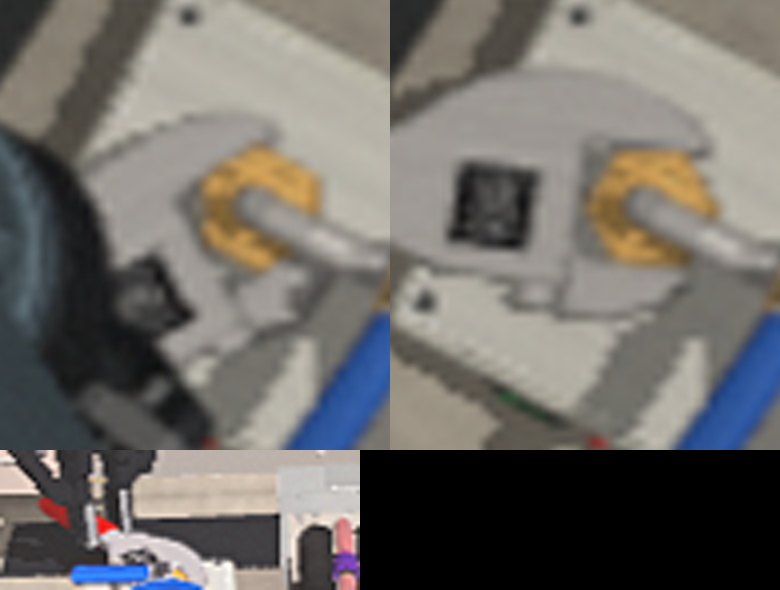

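```bash
python3 - <<'E'
from h import *
s,_=snap('top')
def W(u,v,z,pan): return px2w(s,160+(220+(u-390*pan)/1.5)/6-.5,190+(230+v/1.5)/6-.5,z)[:2]
ang=lambda d:np.degrees(np.arctan2(d[1],d[0])).round(1)
n=W(655,207,.045,1); 
for p in ((600,150,690,150),(615,265,690,265)): print('flat',ang(W(p[2],p[3],.045,1)-W(p[0],p[1],.045,1)))
w1=W(493,205,.0475,1); w0=W(155,293,.0475,0); n0=W(262,208,.045,0)
print('nut',n,n0,'worm',w1,w0)
for w,nn in ((w1,n),(w0,n0)):
    d=w-nn; print('psi', ang(d)-ang(np.array([-38,-6.])),np.hypot(*d))
# hex fit now & before
from scipy.optimize import minimize
for fn in ('top_raw1.png','now_raw.png'):
    im=cv2.imread('pics/'+fn); m=cv2.inRange(cv2.cvtColor(im,cv2.COLOR_BGR2HSV),(8,90,60),(30,255,255))
    pp=np.array([px2w(s,u,v,.045)[:2] for v in range(230,270) for u in range(205,245) if m[v,u]]); c0=np.array([.4805,.0885]); pp=pp[np.hypot(*(pp-c0).T)<.022]
    h=cv2.convexHull((pp*1e4).astype(np.float32))[:,0]/1e4
    def cost(q):
        a=q[2]+np.arange(6)*np.pi/3; return ((((h-q[:2])@np.c_[np.cos(a),np.sin(a)].T).max(1)-.0142)**2).sum()
    r=min((minimize(cost,[*c0,np.radians(a0)],method='Nelder-Mead') for a0 in (0,15,30,45)),key=lambda r:r.fun); print(fn,r.x[:2],np.degrees(r.x[2])%60,r.fun)
tcp()
E
```

```text
flat -89.1
flat -89.1
nut [0.48186836 0.08763437] [0.48158712 0.08843483] worm [0.48149404 0.13092727] [0.45815399 0.11587068]
psi 261.5 0.04329451771141201
psi 301.5 0.036080986700237405
top_raw1.png [0.48141967 0.08897546] 34.17304895929878 8.114507438689603e-06
now_raw.png [0.48162556 0.08887015] 1.495662055521551 8.648818248769145e-06
[0.4797 0.1926 0.0517] ty 7.21 F [-3.1  0.4  3.3] T [0.17 0.74 0.12] 0.020250561866300844 polar 0.1019 90.83
```

The nut turned with the wrench, but the wrench stands about 8 degrees past the flats, so the jaws are at about 32 mm and not snug. I swing the wrench back to line up with the flats, push it in, and roll the worm again.

{"api": "jog_arm", "payload": {
  "rows": [
    {"x": -0.033,"y": -0.004,"z": 0,"ax": 0,"ay": 0,"az": 0.022,"jaw": 1},
    {"x": -0.033,"y": -0.008,"z": 0,"ax": 0,"ay": 0,"az": 0.022,"jaw": 1},
    {"x": 0,"y": -0.01,"z": 0,"ax": 0,"ay": 0,"az": 0,"jaw": 1},
    {"x": 0,"y": 0,"z": 0,"ax": 0,"ay": 0,"az": 0,"jaw": 1},
    {"x": 0,"y": 0,"z": 0,"ax": 0,"ay": 0,"az": 0,"jaw": 1}
  ]
}}

```text
time_s: 62.05
position: [0.4671, 0.1885, 0.0519]
orientation: [-1.912, -2.492, -0.001]
wrist_force: [-3.3, 3.2, 3.4]
grip_width: 0.0203
finger_force: 59.6
```

```bash
cat >> h.py <<'E'
def hexfit(z=.045):
    from scipy.optimize import minimize
    s,im=snap('top'); m=cv2.inRange(cv2.cvtColor(im,cv2.COLOR_BGR2HSV),(8,90,60),(30,255,255))
    pp=np.array([px2w(s,u,v,z)[:2] for v in range(230,270) for u in range(205,245) if m[v,u]]); c0=np.array([.4814,.0889]); pp=pp[np.hypot(*(pp-c0).T)<.022]
    h=cv2.convexHull((pp*1e4).astype(np.float32))[:,0]/1e4
    def cost(q):
        a=q[2]+np.arange(6)*np.pi/3; return ((((h-q[:2])@np.c_[np.cos(a),np.sin(a)].T).max(1)-.0142)**2).sum()
    r=min((minimize(cost,[*c0,np.radians(a0)],method='Nelder-Mead') for a0 in (0,15,30,45)),key=lambda r:r.fun); print('hex',r.x[:2].round(4),(np.degrees(r.x[2])%60).round(1),r.fun)
def wormfit():
    s,im=snap('top'); hsv=cv2.cvtColor(im,cv2.COLOR_BGR2HSV); g=cv2.GaussianBlur(hsv[...,2],(3,3),0)
    m=((g<90)).astype(np.uint8); n,l,st,c=cv2.connectedComponentsWithStats(m)
    for i in range(1,n):
        if 25<st[i,4]<140:
            w=px2w(s,*c[i],.0475)[:2]
            if np.hypot(*(w-[.4812,.0907]))<.075: print('dark blob',w.round(4),st[i,2:5])
E
python3 -c "
from h import *; tcp(); hexfit(); wormfit()"
```

```text
[0.4671 0.1885 0.0519] ty 15.02 F [-3.3  3.2  3.4] T [ 0.84  0.7  -0.21] 0.020313885751199672 polar 0.0988 98.2
hex [0.4818 0.089 ] 4.1 1.1318064460127698e-05
dark blob [0.5242 0.1305] [ 9 12 42]
dark blob [0.4758 0.1273] [ 9  9 77]
```

{"api": "jog_arm", "payload": {
  "rows": [
    {"x": 0,"y": 0.008,"z": -0.002,"ax": 0,"ay": 0,"az": 0,"jaw": 1},
    {"x": 0,"y": 0,"z": 0,"ax": 0,"ay": 0,"az": 0,"jaw": 0.3},
    {"x": 0,"y": 0,"z": 0,"ax": 0,"ay": 0,"az": 0,"jaw": 0.2},
    {"x": 0,"y": 0,"z": 0,"ax": 0,"ay": 0,"az": 0,"jaw": 0},
    {"x": 0,"y": 0,"z": 0.15,"ax": 0,"ay": 0,"az": 0,"jaw": 0},
    {"x": 0,"y": 0,"z": 0.15,"ax": 0,"ay": 0,"az": 0,"jaw": 0.5},
    {"x": 0.02,"y": -0.13,"z": 0,"ax": 0,"ay": 0,"az": 0,"jaw": 1},
    {"x": 0.022,"y": -0.13,"z": 0,"ax": 0,"ay": 0,"az": 0,"jaw": 1}
  ]
}}

```text
time_s: 63.15
position: [0.4758, 0.1369, 0.1118]
orientation: [1.91, 2.493, 0.001]
wrist_force: [-0.0, -1.1, -0.0]
grip_width: 0.0002
finger_force: 0.0
```

{"api": "jog_arm", "payload": {
  "rows": [
    {"x": 0,"y": 0,"z": -0.1,"ax": 0,"ay": 0,"az": 0,"jaw": 1},
    {"x": 0,"y": 0,"z": -0.08,"ax": 0,"ay": 0,"az": 0,"jaw": 1},
    {"x": 0,"y": 0,"z": 0,"ax": 0,"ay": 0,"az": 0,"jaw": 1},
    {"x": 0,"y": 0,"z": 0,"ax": 0,"ay": 0,"az": 0,"jaw": 1}
  ]
}}

```text
time_s: 63.65
position: [0.4754, 0.1381, 0.0755]
orientation: [-1.91, -2.494, -0.0]
wrist_force: [-0.1, 0.1, 0.1]
grip_width: -0.0001
finger_force: 0.0
```

```bash
python3 -c "
from h import *; tcp(); hexfit(); wormfit()"
```

```text
[0.4754 0.1381 0.0755] ty 15.1 F [-0.1  0.1  0.1] T [-0.03 -0.01 -0.03] -0.0001497270653027532 polar 0.0478 96.94
hex [0.4818 0.089 ] 4.1 1.1318064460127698e-05
```

{"api": "jog_arm", "payload": {
  "rows": [
    {"x": 0,"y": -0.005,"z": -0.05,"ax": 0,"ay": 0,"az": 0,"jaw": 1},
    {"x": 0,"y": 0,"z": -0.007,"ax": 0,"ay": 0,"az": 0,"jaw": 1},
    {"x": 0,"y": 0,"z": 0,"ax": 0,"ay": 0,"az": 0,"jaw": 1},
    {"x": 0,"y": -0.0225,"z": 0,"ax": 0,"ay": 0,"az": 0,"jaw": 1}
  ]
}}

```text
time_s: 64.25
position: [0.4764, 0.1345, 0.0652]
orientation: [1.909, 2.494, 0.007]
wrist_force: [-4.6, 5.1, 15.2]
grip_width: -0.0001
finger_force: 7.8
```

{"api": "jog_arm", "payload": {
  "rows": [
    {"x": 0,"y": -0.0225,"z": 0,"ax": 0,"ay": 0,"az": 0,"jaw": 1}
  ]
}}

```text
time_s: 64.38
position: [0.4764, 0.1305, 0.0652]
orientation: [1.909, 2.495, 0.008]
wrist_force: [-3.5, 6.9, 13.9]
grip_width: 0.0003
finger_force: 7.3
```

{"api": "jog_arm", "payload": {
  "rows": [
    {"x": 0,"y": -0.0225,"z": 0,"ax": 0,"ay": 0,"az": 0,"jaw": 1}
  ]
}}

```text
time_s: 64.5
position: [0.4763, 0.1266, 0.0652]
orientation: [-1.908, -2.495, -0.009]
wrist_force: [-3.7, 8.2, 14.1]
grip_width: 0.0001
finger_force: 7.0
```

{"api": "jog_arm", "payload": {
  "rows": [
    {"x": 0,"y": -0.0225,"z": 0,"ax": 0,"ay": 0,"az": 0,"jaw": 1}
  ]
}}

```text
time_s: 64.62
position: [0.4767, 0.1224, 0.0652]
orientation: [1.908, 2.496, 0.011]
wrist_force: [-1.1, 5.7, 9.8]
grip_width: 0.0
finger_force: 4.6
```

{"api": "jog_arm", "payload": {
  "rows": [
    {"x": 0,"y": 0,"z": 0.05,"ax": 0,"ay": 0,"az": 0,"jaw": 1},
    {"x": 0,"y": 0.045,"z": 0,"ax": 0,"ay": 0,"az": 0,"jaw": 1},
    {"x": 0,"y": 0.045,"z": 0,"ax": 0,"ay": 0,"az": 0,"jaw": 1},
    {"x": 0,"y": 0,"z": 0,"ax": 0,"ay": 0,"az": 0,"jaw": 1}
  ]
}}

```text
time_s: 65.12
position: [0.4751, 0.1377, 0.0737]
orientation: [-1.909, -2.495, -0.0]
wrist_force: [0.3, 0.2, -0.4]
grip_width: 0.0002
finger_force: 0.0
```

{"api": "jog_arm", "payload": {
  "rows": [
    {"x": 0,"y": 0,"z": -0.05,"ax": 0,"ay": 0,"az": 0,"jaw": 1},
    {"x": 0,"y": 0,"z": -0.005,"ax": 0,"ay": 0,"az": 0,"jaw": 1},
    {"x": 0,"y": 0,"z": 0,"ax": 0,"ay": 0,"az": 0,"jaw": 1},
    {"x": 0,"y": -0.0225,"z": 0,"ax": 0,"ay": 0,"az": 0,"jaw": 1}
  ]
}}

```text
time_s: 65.62
position: [0.4761, 0.1358, 0.0648]
orientation: [-1.908, -2.495, -0.008]
wrist_force: [-9.3, 6.4, 31.3]
grip_width: 0.0001
finger_force: 15.7
```

{"api": "jog_arm", "payload": {
  "rows": [
    {"x": 0,"y": -0.0225,"z": 0,"ax": 0,"ay": 0,"az": 0,"jaw": 1}
  ]
}}

```text
time_s: 65.75
position: [0.4761, 0.1319, 0.065]
orientation: [-1.908, -2.496, -0.01]
wrist_force: [-8.4, 9.4, 28.8]
grip_width: 0.0005
finger_force: 14.4
```

{"api": "jog_arm", "payload": {
  "rows": [
    {"x": 0,"y": -0.0225,"z": 0,"ax": 0,"ay": 0,"az": 0,"jaw": 1}
  ]
}}

```text
time_s: 65.88
position: [0.476, 0.1286, 0.065]
orientation: [-1.906, -2.496, -0.012]
wrist_force: [-8.0, 12.3, 26.9]
grip_width: -0.0002
finger_force: 13.5
```

{"api": "jog_arm", "payload": {
  "rows": [
    {"x": 0,"y": -0.0225,"z": 0,"ax": 0,"ay": 0,"az": 0,"jaw": 1}
  ]
}}

```text
time_s: 66.0
position: [0.476, 0.1253, 0.065]
orientation: [-1.904, -2.496, -0.015]
wrist_force: [-8.8, 15.2, 25.5]
grip_width: 0.0001
finger_force: 12.7
```

{"api": "jog_arm", "payload": {
  "rows": [
    {"x": 0,"y": 0,"z": 0.1,"ax": 0,"ay": 0,"az": 0,"jaw": 1},
    {"x": 0,"y": 0.1,"z": 0.1,"ax": 0,"ay": 0,"az": 0,"jaw": 1},
    {"x": -0.02,"y": 0.15,"z": 0,"ax": 0,"ay": 0,"az": 0,"jaw": -0.3},
    {"x": -0.025,"y": 0.098,"z": 0,"ax": 0,"ay": 0,"az": 0,"jaw": -0.3},
    {"x": 0,"y": 0,"z": 0,"ax": 0,"ay": 0,"az": 0,"jaw": -0.3},
    {"x": 0,"y": 0,"z": 0,"ax": 0,"ay": 0,"az": 0,"jaw": -0.3}
  ]
}}

```text
time_s: 66.75
position: [0.4664, 0.1866, 0.1023]
orientation: [1.913, 2.492, -0.002]
wrist_force: [-0.2, -0.1, -0.0]
grip_width: 0.0551
finger_force: 0.0
```

```bash
python3 -c "
from h import *; tcp(); hexfit(); wormfit(); sleeve('scene',.0435,(.455,.215))"
```

```text
[0.4664 0.1866 0.1023] ty 14.99 F [-0.2 -0.1 -0. ] T [-0.    0.02 -0.01] 0.055080352543075604 polar 0.0971 98.78
hex [0.4817 0.089 ] 1.9 1.0691582255073152e-05
dark blob [0.4746 0.1272] [ 9  8 70]
scene mean [0.4515 0.2113] mid [0.4516 0.2108] ang -76.83 len 0.0903 130
```

{"api": "jog_arm", "payload": {
  "rows": [
    {"x": -0.013,"y": 0.013,"z": -0.1,"ax": 0,"ay": 0,"az": 0.0094,"jaw": -0.3},
    {"x": 0,"y": 0,"z": -0.1,"ax": 0,"ay": 0,"az": 0,"jaw": -0.3},
    {"x": 0,"y": 0,"z": -0.05,"ax": 0,"ay": 0,"az": 0,"jaw": -0.3},
    {"x": 0,"y": 0,"z": 0,"ax": 0,"ay": 0,"az": 0,"jaw": -0.3},
    {"x": 0,"y": 0,"z": 0,"ax": 0,"ay": 0,"az": 0,"jaw": -0.3}
  ]
}}

```text
time_s: 67.53
position: [0.4642, 0.1907, 0.0535]
orientation: [1.874, 2.521, 0.001]
wrist_force: [0.3, 0.6, 0.3]
grip_width: 0.0552
finger_force: 0.0
```

{"api": "jog_arm", "payload": {
  "rows": [
    {"x": 0,"y": 0,"z": 0,"ax": 0,"ay": 0,"az": 0,"jaw": 1},
    {"x": 0,"y": 0,"z": 0,"ax": 0,"ay": 0,"az": 0,"jaw": 1},
    {"x": 0,"y": 0,"z": 0,"ax": 0,"ay": 0,"az": 0,"jaw": 1},
    {"x": 0,"y": 0,"z": 0,"ax": 0,"ay": 0,"az": 0,"jaw": 1}
  ]
}}

```text
time_s: 68.03
position: [0.4643, 0.1909, 0.0537]
orientation: [1.874, 2.52, 0.001]
wrist_force: [-0.1, -0.4, 6.2]
grip_width: 0.0196
finger_force: 58.5
```

```bash
python3 -c "
from h import *; tcp()"
```

```text
[0.4643 0.1909 0.0537] ty 16.72 F [-0.1 -0.4  6.2] T [-0.08  0.19 -0.15] 0.019629079507454072 polar 0.1016 99.56
```

Turn clockwise in 3° steps, watching the torque.

{"api": "jog_arm", "payload": {
  "rows": [
    {"x": 0.0262,"y": 0.004,"z": 0,"ax": 0,"ay": 0,"az": -0.0167,"jaw": 1},
    {"x": 0,"y": 0,"z": 0,"ax": 0,"ay": 0,"az": 0,"jaw": 1},
    {"x": 0,"y": 0,"z": 0,"ax": 0,"ay": 0,"az": 0,"jaw": 1}
  ]
}}

```text
time_s: 68.4
position: [0.4679, 0.1918, 0.0536]
orientation: [-1.937, -2.473, 0.002]
wrist_force: [-5.9, -0.7, 11.0]
grip_width: 0.02
finger_force: 59.2
```

```bash
python3 -c "
from h import *; tcp(); hexfit()"
```

```text
[0.4679 0.1918 0.0536] ty 13.87 F [-5.9 -0.7 11. ] T [-0.17  1.1   0.49] 0.019998671595320906 polar 0.1019 97.52
hex [0.4817 0.0888] 3.6 9.663026828571544e-06
```

{"api": "jog_arm", "payload": {
  "rows": [
    {"x": 0.0264,"y": 0.0027,"z": 0,"ax": 0,"ay": 0,"az": -0.0167,"jaw": 1},
    {"x": 0,"y": 0,"z": 0,"ax": 0,"ay": 0,"az": 0,"jaw": 1},
    {"x": 0,"y": 0,"z": 0,"ax": 0,"ay": 0,"az": 0,"jaw": 1}
  ]
}}

```text
time_s: 68.82
position: [0.4734, 0.1927, 0.0535]
orientation: [-2.001, -2.422, 0.001]
wrist_force: [-4.1, -0.8, 6.5]
grip_width: 0.02
finger_force: 59.2
```

```bash
python3 -c "
from h import *; tcp(); hexfit()"
```

```text
[0.4734 0.1927 0.0535] ty 10.88 F [-4.1 -0.8  6.5] T [0.01 0.9  0.51] 0.01996890039627734 polar 0.1023 94.4
hex [0.4816 0.0889] 1.5 8.648833508952687e-06
```

```bash
python3 -c "
from h import *; wormfit()"
```

```text
dark blob [0.5262 0.1295] [ 7 10 36]
dark blob [0.4784 0.1279] [ 9  9 73]
```

{"api": "jog_arm", "payload": {
  "rows": [
    {"x": 0.0266,"y": 0.0013,"z": 0,"ax": 0,"ay": 0,"az": -0.0167,"jaw": 1},
    {"x": 0,"y": 0,"z": 0,"ax": 0,"ay": 0,"az": 0,"jaw": 1},
    {"x": 0,"y": 0,"z": 0,"ax": 0,"ay": 0,"az": 0,"jaw": 1}
  ]
}}

```text
time_s: 69.3
position: [0.4791, 0.1932, 0.0534]
orientation: [-2.064, -2.368, -0.001]
wrist_force: [-2.7, 1.5, 6.0]
grip_width: 0.0203
finger_force: 59.3
```

```bash
python3 -c "
from h import *; tcp(); hexfit(); wormfit()
s,im=snap('top','t94.png')"
```

```text
[0.4791 0.1932 0.0534] ty 7.87 F [-2.7  1.5  6. ] T [0.22 0.75 0.39] 0.020294970243667287 polar 0.1025 91.16
hex [0.4816 0.0889] 1.5 8.648833508952687e-06
dark blob [0.5273 0.129 ] [ 8  9 34]
dark blob [0.4804 0.1285] [10  9 71]
```

The hexagon fit is pixel-identical at the end of both pushes, so the nut is at its stop, about 32 degrees from where it started. I ease the wrench back 4.5 degrees and pull it off.

{"api": "jog_arm", "payload": {
  "rows": [
    {"x": -0.02,"y": 0,"z": 0,"ax": 0,"ay": 0,"az": 0.0125,"jaw": 1},
    {"x": -0.02,"y": 0,"z": 0,"ax": 0,"ay": 0,"az": 0.0125,"jaw": 1},
    {"x": 0,"y": 0,"z": 0,"ax": 0,"ay": 0,"az": 0,"jaw": 1},
    {"x": 0.002,"y": 0.04,"z": 0,"ax": 0,"ay": 0,"az": 0,"jaw": 1},
    {"x": 0.002,"y": 0.04,"z": 0,"ax": 0,"ay": 0,"az": 0,"jaw": 1},
    {"x": 0,"y": 0,"z": 0,"ax": 0,"ay": 0,"az": 0,"jaw": 1},
    {"x": 0,"y": 0,"z": 0,"ax": 0,"ay": 0,"az": 0,"jaw": 1}
  ]
}}

```text
time_s: 70.32
position: [0.4725, 0.2069, 0.0528]
orientation: [1.972, 2.444, -0.003]
wrist_force: [1.4, -4.3, 2.8]
grip_width: 0.0199
finger_force: 59.0
```

```bash
python3 -c "
from h import *; tcp(); hexfit(); wormfit()"
```

```text
[0.4725 0.2069 0.0528] ty 12.2 F [ 1.4 -4.3  2.8] T [-1.06 -0.32  0.16] 0.01987254175940474 polar 0.1165 94.29
hex [0.4818 0.0889] 3.3 9.262518484135666e-06
dark blob [0.5279 0.1286] [ 7  8 30]
dark blob [0.4781 0.1424] [ 9  9 74]
```

{"api": "jog_arm", "payload": {
  "rows": [
    {"x": 0.003,"y": 0.05,"z": 0,"ax": 0,"ay": 0,"az": 0,"jaw": 1},
    {"x": 0.003,"y": 0.05,"z": 0,"ax": 0,"ay": 0,"az": 0,"jaw": 1},
    {"x": 0.003,"y": 0.05,"z": 0,"ax": 0,"ay": 0,"az": 0,"jaw": 1},
    {"x": 0,"y": 0.03,"z": 0,"ax": 0,"ay": 0,"az": 0,"jaw": 1},
    {"x": 0,"y": 0,"z": 0.1,"ax": 0,"ay": 0,"az": 0,"jaw": 1},
    {"x": 0,"y": 0,"z": 0.2,"ax": 0,"ay": 0,"az": 0,"jaw": 1},
    {"x": 0,"y": 0,"z": 0.1,"ax": 0,"ay": 0,"az": 0,"jaw": 1},
    {"x": 0,"y": 0,"z": 0,"ax": 0,"ay": 0,"az": 0,"jaw": 1}
  ]
}}

```text
time_s: 71.42
position: [0.4753, 0.2451, 0.1351]
orientation: [1.972, 2.444, 0.006]
wrist_force: [0.5, -0.2, -4.0]
grip_width: 0.0198
finger_force: 59.2
```

```bash
cat > hx.py <<'E'
from h import *
tcp(); hexfit()
# photometric hex angle: compare start/now saturation masks against ideal hexagon, excluding the pipe/collar and shadows
s,im=snap('top','off.png')
for fn in ('top_raw1.png','off.png'):
    I=cv2.imread('pics/'+fn); S=cv2.cvtColor(I,cv2.COLOR_BGR2HSV)[...,1].astype(np.float32)/255
    uc=w2px(s,[.4816,.0889,.045]); r0=np.arange(215,236); best=[]
    gx,gy=np.meshgrid(np.linspace(210,240,241),np.linspace(236,266,241))
    v=cv2.remap(S,gx.astype(np.float32),gy.astype(np.float32),cv2.INTER_CUBIC)
    # radius of brass edge as function of world angle
    th=np.radians(np.arange(0,360,3)); rad=[]
    for t in th:
        rr=np.arange(.011,.021,.0002); q=np.array([w2px(s,[.4816+r*np.cos(t),.0889+r*np.sin(t),.045]) for r in rr]).astype(np.float32)
        pv=cv2.remap(S,q[:,0].reshape(1,-1),q[:,1].reshape(1,-1),cv2.INTER_LINEAR)[0]
        k=np.where(pv<.38)[0]; rad.append(rr[k[0]] if len(k) else np.nan)
    rad=np.array(rad); ok=np.isfinite(rad)&(rad>.0125)&(rad<.0195)
    f=[]
    for a in np.arange(0,60,.5):
        d=(np.degrees(th)-a+30)%60-30; mod=.015/np.cos(np.radians(d)); e=rad[ok]-mod[ok]
        A=np.c_[np.ones(ok.sum()),np.cos(th[ok]),np.sin(th[ok])]; c=np.linalg.lstsq(A,e,rcond=None)[0]; f.append(np.median(np.abs(e-A@c)))
    print(fn,ok.sum(),np.arange(0,60,.5)[np.argsort(f)[:6]],np.sort(f)[:2])
E
python3 hx.py
```

```text
[0.4753 0.2451 0.1351] ty 12.21 F [ 0.5 -0.2 -4. ] T [ 0.2  -0.01 -0.06] 0.019750124208411338 polar 0.1545 92.19
hex [0.4818 0.0889] 3.3 9.262518484135666e-06
top_raw1.png 100 [30.5 30.  29.5 31.5 37.  31. ] [0.00033279 0.00035737]
off.png 100 [59.5 59.   0.   0.5  1.5  1. ] [0.00016655 0.00017269]
```

{"api": "jog_arm", "payload": {
  "rows": [
    {"x": 0.015,"y": -0.02,"z": 0,"ax": 0,"ay": 0,"az": 0.05,"jaw": 1},
    {"x": 0.015,"y": -0.02,"z": 0,"ax": 0,"ay": 0,"az": 0.05,"jaw": 1},
    {"x": 0.015,"y": -0.02,"z": 0,"ax": 0,"ay": 0,"az": 0.05,"jaw": 1},
    {"x": 0.015,"y": -0.02,"z": 0,"ax": 0,"ay": 0,"az": 0.05,"jaw": 1},
    {"x": 0.015,"y": -0.02,"z": 0,"ax": 0,"ay": 0,"az": 0.05,"jaw": 1},
    {"x": 0.015,"y": -0.02,"z": 0,"ax": 0,"ay": 0,"az": 0.05,"jaw": 1},
    {"x": 0.0085,"y": -0.018,"z": 0,"ax": 0,"ay": 0,"az": 0.05,"jaw": 1},
    {"x": 0,"y": 0,"z": 0,"ax": 0,"ay": 0,"az": 0.012,"jaw": 1}
  ]
}}

```text
time_s: 72.53
position: [0.4932, 0.2159, 0.1317]
orientation: [-0.345, -3.12, 0.001]
wrist_force: [-0.0, -0.3, -3.2]
grip_width: 0.02
finger_force: 59.2
```

{"api": "jog_arm", "payload": {
  "rows": [
    {"x": 0,"y": 0,"z": -0.2,"ax": 0,"ay": 0,"az": 0,"jaw": 1},
    {"x": 0,"y": 0,"z": -0.2,"ax": 0,"ay": 0,"az": 0,"jaw": 1},
    {"x": 0,"y": 0,"z": 0,"ax": 0,"ay": 0,"az": 0,"jaw": 1},
    {"x": 0,"y": 0,"z": 0,"ax": 0,"ay": 0,"az": 0,"jaw": 1}
  ]
}}

```text
time_s: 73.03
position: [0.4942, 0.2175, 0.0539]
orientation: [0.346, 3.122, 0.001]
wrist_force: [0.2, 0.4, -3.7]
grip_width: 0.0198
finger_force: 59.6
```

```bash
sed -i "s/('top_raw1.png','off.png')/('top_raw1.png','now_raw.png','t94.png','off.png')/" hx.py; python3 hx.py; python3 - <<'E'
from h import *
st=monitor.get_state(); p=st['position']; zu=p[2]-.0214
s,im=snap('top'); Rm=R.from_rotvec(st['orientation']).as_matrix(); psi=np.arctan2(Rm[1,1],Rm[0,1])-np.radians(105)
M=np.array([[np.cos(psi),-np.sin(psi)],[np.sin(psi),np.cos(psi)]]); o=p[:2]-M@[-.099,-.0145]; w=o+M@[-.038,-.006]
g=cv2.GaussianBlur(cv2.cvtColor(im,cv2.COLOR_BGR2HSV)[...,2],(3,3),0); n,l,stt,c=cv2.connectedComponentsWithStats((g<90).astype(np.uint8))
print('origin',o,'psi',np.degrees(psi),'worm pred',w,zu)
for i in range(1,n):
    q=px2w(s,*c[i],zu+.0175)[:2]
    if 25<stt[i,4]<200 and np.hypot(*(q-w))<.04: print(q,stt[i])
E
```

```text
[0.4942 0.2175 0.0539] ty 77.36 F [ 0.2  0.4 -3.7] T [0.06 0.1  0.  ] 0.01984822465092153 polar 0.1274 84.13
hex [0.4817 0.089 ] 2.3 8.01555068948163e-06
top_raw1.png 100 [30.5 30.  29.5 31.5 37.  31. ] [0.00033279 0.00035737]
now_raw.png 100 [ 0.   0.5 59.5  1.  59.  58. ] [0.00014338 0.00015289]
t94.png 100 [ 1.5  1.   0.5  0.   2.  59. ] [0.00015667 0.00016366]
off.png 100 [ 0.   2.5  2.  59.5  1.5  1. ] [0.00018153 0.00018459]
origin [0.58933774 0.18443064] psi -27.639442376244293 worm pred [0.5528907  0.19674376] 0.03313045148957616
[0.55276651 0.19226267] [179 216  10  11  70]
```

{"api": "jog_arm", "payload": {
  "rows": [
    {"x": 0,"y": 0.005,"z": -0.08,"ax": 0,"ay": 0,"az": 0,"jaw": 1},
    {"x": 0,"y": 0,"z": -0.05,"ax": 0,"ay": 0,"az": 0,"jaw": 1},
    {"x": 0,"y": 0,"z": -0.022,"ax": 0,"ay": 0,"az": 0,"jaw": 1},
    {"x": 0,"y": 0,"z": 0,"ax": 0,"ay": 0,"az": 0,"jaw": 1},
    {"x": 0,"y": 0,"z": 0,"ax": 0,"ay": 0,"az": 0,"jaw": 1}
  ]
}}

```text
time_s: 73.8
position: [0.4938, 0.2176, 0.0257]
orientation: [0.345, 3.121, -0.005]
wrist_force: [-13.1, -9.8, 45.7]
grip_width: 0.0199
finger_force: 67.5
```

{"api": "jog_arm", "payload": {
  "rows": [
    {"x": 0,"y": 0,"z": 0,"ax": 0,"ay": 0,"az": 0,"jaw": 0.3},
    {"x": 0,"y": 0,"z": 0,"ax": 0,"ay": 0,"az": 0,"jaw": 0.1},
    {"x": 0,"y": 0,"z": 0,"ax": 0,"ay": 0,"az": 0,"jaw": 0},
    {"x": 0,"y": 0,"z": 0.1,"ax": 0,"ay": 0,"az": 0,"jaw": 0},
    {"x": 0,"y": 0,"z": 0.25,"ax": 0,"ay": 0,"az": 0,"jaw": 0},
    {"x": 0,"y": 0,"z": 0.25,"ax": 0,"ay": 0,"az": 0,"jaw": 0},
    {"x": -0.1,"y": -0.1,"z": 0.2,"ax": 0,"ay": 0,"az": -0.04,"jaw": 0},
    {"x": -0.1,"y": -0.15,"z": 0,"ax": 0,"ay": 0,"az": -0.04,"jaw": 0}
  ]
}}

```text
time_s: 74.8
position: [0.4552, 0.1693, 0.1864]
orientation: [0.736, 3.048, 0.007]
wrist_force: [0.2, -0.8, -0.2]
grip_width: 0.0429
finger_force: 0.0
```

```bash
python3 - <<'E'
from h import *
tcp()
sleeve('top'); sleeve('scene')
# lever: blue sleeve in top & scene at z=.088
for n in ('top','scene'):
    s,im=snap(n,n+'_v.png'); m=cv2.inRange(cv2.cvtColor(im,cv2.COLOR_BGR2HSV),(105,150,50),(125,255,255))
    w=np.array([px2w(s,u,v,.088)[:2] for v,u in np.argwhere(m>0)]); w=w[np.hypot(*(w-[.427,.05]).T)<.045]
    w=w[np.hypot(*(w-[.4335,-.010]).T)>.042]
    mu=w.mean(0); V=np.linalg.svd(w-mu)[2][0]; t=(w-mu)@V; print(n,'lever mid',(mu+V*(t.max()+t.min())/2).round(4),np.degrees(np.arctan2(V[1],V[0])),t.max()-t.min(),len(w))
E
```

```text
[0.4552 0.1693 0.1864] ty 62.86 F [ 0.2 -0.8 -0.2] T [-0.04 -0.02 -0.03] 0.04292388451905561 polar 0.0828 108.33
top mean [0.4679 0.2187] mid [0.4641 0.2196] ang -13.94 len 0.0816 120
scene mean [0.4595 0.2147] mid [0.4584 0.215 ] ang -12.7 len 0.0835 167
top lever mid [0.4269 0.0555] 147.86880124992243 0.04834539096073355 111
scene lever mid [0.4226 0.0533] -36.169687457890724 0.049520344756553016 75
```

The wrench is back on its pad and the nut is at its stop. Now the valve lever.

{"api": "jog_arm", "payload": {
  "rows": [
    {"x": -0.07,"y": -0.18,"z": 0,"ax": 0,"ay": 0,"az": 0.006,"jaw": 0},
    {"x": -0.07,"y": -0.18,"z": 0,"ax": 0,"ay": 0,"az": 0,"jaw": 0},
    {"x": -0.064,"y": -0.19,"z": 0,"ax": 0,"ay": 0,"az": 0,"jaw": 0},
    {"x": 0,"y": 0,"z": -0.15,"ax": 0,"ay": 0,"az": 0,"jaw": 0},
    {"x": 0,"y": 0,"z": -0.15,"ax": 0,"ay": 0,"az": 0,"jaw": 0},
    {"x": 0,"y": 0,"z": 0,"ax": 0,"ay": 0,"az": 0,"jaw": 0},
    {"x": 0,"y": 0,"z": 0,"ax": 0,"ay": 0,"az": 0,"jaw": 0}
  ]
}}

```text
time_s: 75.88
position: [0.4139, 0.0587, 0.1233]
orientation: [0.702, 3.061, 0.002]
wrist_force: [-0.7, 0.3, -0.2]
grip_width: 0.0425
finger_force: 0.0
```

{"api": "jog_arm", "payload": {
  "rows": [
    {"x": 0.002,"y": 0,"z": -0.08,"ax": 0,"ay": 0,"az": 0,"jaw": 0},
    {"x": 0,"y": 0,"z": -0.07,"ax": 0,"ay": 0,"az": 0,"jaw": 0},
    {"x": 0,"y": 0,"z": 0,"ax": 0,"ay": 0,"az": 0,"jaw": 0},
    {"x": 0,"y": 0,"z": 0,"ax": 0,"ay": 0,"az": 0,"jaw": 0},
    {"x": 0,"y": 0,"z": 0,"ax": 0,"ay": 0,"az": 0,"jaw": 1},
    {"x": 0,"y": 0,"z": 0,"ax": 0,"ay": 0,"az": 0,"jaw": 1},
    {"x": 0,"y": 0,"z": 0,"ax": 0,"ay": 0,"az": 0,"jaw": 1}
  ]
}}

```text
time_s: 76.75
position: [0.4145, 0.0594, 0.0933]
orientation: [0.703, 3.06, 0.005]
wrist_force: [-0.7, 5.4, 4.8]
grip_width: 0.0135
finger_force: 60.5
```

{"api": "jog_arm", "payload": {
  "rows": [
    {"x": 0.0149,"y": 0.0261,"z": 0,"ax": 0,"ay": 0,"az": -0.0417,"jaw": 1},
    {"x": 0.0182,"y": 0.024,"z": 0,"ax": 0,"ay": 0,"az": -0.0417,"jaw": 1},
    {"x": 0.0212,"y": 0.0214,"z": 0,"ax": 0,"ay": 0,"az": -0.0417,"jaw": 1},
    {"x": 0.0238,"y": 0.0184,"z": 0,"ax": 0,"ay": 0,"az": -0.0417,"jaw": 1},
    {"x": 0,"y": 0,"z": 0,"ax": 0,"ay": 0,"az": 0,"jaw": 1},
    {"x": 0,"y": 0,"z": 0,"ax": 0,"ay": 0,"az": 0,"jaw": 1}
  ]
}}

```text
time_s: 77.5
position: [0.4298, 0.0771, 0.0932]
orientation: [1.469, 2.776, 0.004]
wrist_force: [-0.2, 4.3, 6.8]
grip_width: 0.0133
finger_force: 60.7
```

Low force, tracking the arc; I continue to the stop.

{"api": "jog_arm", "payload": {
  "rows": [
    {"x": 0.026,"y": 0.0152,"z": 0,"ax": 0,"ay": 0,"az": -0.0417,"jaw": 1},
    {"x": 0.0278,"y": 0.0116,"z": 0,"ax": 0,"ay": 0,"az": -0.0417,"jaw": 1},
    {"x": 0.029,"y": 0.0079,"z": 0,"ax": 0,"ay": 0,"az": -0.0417,"jaw": 1},
    {"x": 0.0298,"y": 0.0041,"z": 0,"ax": 0,"ay": 0,"az": -0.0417,"jaw": 1},
    {"x": 0.0301,"y": 0.0001,"z": 0,"ax": 0,"ay": 0,"az": -0.0417,"jaw": 1},
    {"x": 0.0299,"y": -0.0038,"z": 0,"ax": 0,"ay": 0,"az": -0.0417,"jaw": 1},
    {"x": 0,"y": 0,"z": 0,"ax": 0,"ay": 0,"az": 0,"jaw": 1}
  ]
}}

```text
time_s: 78.38
position: [0.4644, 0.084, 0.0932]
orientation: [-2.423, -2.0, -0.004]
wrist_force: [-0.9, 4.4, 7.7]
grip_width: 0.013
finger_force: 60.7
```

{"api": "jog_arm", "payload": {
  "rows": [
    {"x": 0.0291,"y": -0.0077,"z": 0,"ax": 0,"ay": 0,"az": -0.0417,"jaw": 1},
    {"x": 0.0279,"y": -0.0114,"z": 0,"ax": 0,"ay": 0,"az": -0.0417,"jaw": 1},
    {"x": 0.008,"y": -0.004,"z": 0,"ax": 0,"ay": 0,"az": -0.012,"jaw": 1},
    {"x": 0,"y": 0,"z": 0,"ax": 0,"ay": 0,"az": 0,"jaw": 1},
    {"x": 0,"y": 0,"z": 0,"ax": 0,"ay": 0,"az": 0,"jaw": 1}
  ]
}}

```text
time_s: 79.0
position: [0.4762, 0.08, 0.0932]
orientation: [-2.689, -1.621, -0.001]
wrist_force: [-3.0, 5.1, 8.7]
grip_width: 0.0134
finger_force: 61.2
```

```bash
python3 -c "
from h import *; tcp(); p=monitor.get_state()['position']; d=p[:2]-[.4558,.0387]; print(np.degrees(np.arctan2(d[1],d[0])),np.hypot(*d))"
```

```text
[0.4762 0.08   0.0932] ty -27.84 F [-3.   5.1  8.7] T [1.17 0.79 0.48] 0.013428867811033474 polar 0.0119 -115.17
63.744253182817026 0.0460079051434738
```

{"api": "jog_arm", "payload": {
  "rows": [
    {"x": 0.012,"y": -0.006,"z": 0,"ax": 0,"ay": 0,"az": 0,"jaw": 1},
    {"x": 0,"y": 0,"z": 0,"ax": 0,"ay": 0,"az": 0,"jaw": 1},
    {"x": 0,"y": 0,"z": 0,"ax": 0,"ay": 0,"az": 0,"jaw": 1}
  ]
}}

```text
time_s: 79.38
position: [0.4764, 0.0798, 0.093]
orientation: [-2.687, -1.621, 0.004]
wrist_force: [-9.5, 9.5, 14.7]
grip_width: 0.0129
finger_force: 61.8
```

{"api": "jog_arm", "payload": {
  "rows": [
    {"x": -0.006,"y": 0.003,"z": 0,"ax": 0,"ay": 0,"az": 0,"jaw": 0.5},
    {"x": 0,"y": 0,"z": 0,"ax": 0,"ay": 0,"az": 0,"jaw": 0.3},
    {"x": 0,"y": 0,"z": 0,"ax": 0,"ay": 0,"az": 0,"jaw": 0},
    {"x": 0,"y": 0,"z": 0.15,"ax": 0,"ay": 0,"az": 0,"jaw": 0},
    {"x": 0,"y": 0,"z": 0.25,"ax": 0,"ay": 0,"az": 0,"jaw": 0},
    {"x": 0,"y": 0,"z": 0.2,"ax": 0,"ay": 0,"az": 0,"jaw": 0},
    {"x": -0.2,"y": 0.1,"z": 0.1,"ax": 0,"ay": 0,"az": 0,"jaw": 0},
    {"x": -0.1,"y": 0.2,"z": 0,"ax": 0,"ay": 0,"az": 0,"jaw": 0}
  ]
}}

```text
time_s: 80.38
position: [0.4178, 0.1365, 0.234]
orientation: [2.697, 1.608, 0.003]
wrist_force: [0.3, 1.5, 0.1]
grip_width: 0.0429
finger_force: 0.0
```

{"api": "jog_arm", "payload": {
  "rows": [
    {"x": 0,"y": 0.2,"z": 0,"ax": 0,"ay": 0,"az": 0,"jaw": 0},
    {"x": 0,"y": 0.2,"z": 0,"ax": 0,"ay": 0,"az": 0,"jaw": 0},
    {"x": 0,"y": 0,"z": 0,"ax": 0,"ay": 0,"az": 0,"jaw": 0},
    {"x": 0,"y": 0,"z": 0,"ax": 0,"ay": 0,"az": 0,"jaw": 0},
    {"x": 0,"y": 0,"z": 0,"ax": 0,"ay": 0,"az": 0,"jaw": 0},
    {"x": 0,"y": 0,"z": 0,"ax": 0,"ay": 0,"az": 0,"jaw": 0}
  ]
}}

```text
time_s: 81.12
position: [0.4181, 0.2165, 0.2325]
orientation: [2.696, 1.612, -0.0]
wrist_force: [0.5, 0.2, 0.4]
grip_width: 0.0424
finger_force: 0.0
```

```bash
python3 - <<'E'
from h import *
tcp()
for n in ('top','scene'):
    s,im=snap(n,n+'_end.png'); m=cv2.inRange(cv2.cvtColor(im,cv2.COLOR_BGR2HSV),(105,150,50),(125,255,255))
    W=np.array([px2w(s,u,v,.088)[:2] for v,u in np.argwhere(m>0)])
    w=W[np.hypot(*(W-[.4713,.0708]).T)<.04]; w=w[np.hypot(*(w-[.4335,-.010]).T)>.042]
    if len(w)>10:
        mu=w.mean(0); V=np.linalg.svd(w-mu)[2][0]; t=(w-mu)@V; print(n,'lever mid',(mu+V*(t.max()+t.min())/2).round(4),'ang',np.degrees(np.arctan2(V[1],V[0])).round(1),t.max()-t.min(),len(w))
    r=W[np.hypot(*(W-[.4335,-.010]).T)<.041].astype(np.float32); print(n,'ring',cv2.minEnclosingCircle(r),len(r))
sleeve('scene')
E
```

```text
[0.4181 0.2165 0.2325] ty -28.26 F [0.5 0.2 0.4] T [-0.   -0.05  0.02] 0.04244783785821487 polar 0.1407 116.66
top lever mid [0.4703 0.0671] ang 63.9 0.04864726601582979 108
top ring ((0.43309709429740906, -0.009782813489437103), 0.02945665828883648) 219
scene lever mid [0.4682 0.0668] ang -115.7 0.05092402562966995 44
scene ring ((0.4356089234352112, -0.0036272581201046705), 0.03215578943490982) 177
scene mean [0.4594 0.2148] mid [0.4584 0.2151] ang -12.54 len 0.0835 166
```

```bash
python3 -c "
from rig import env
print(env.hand_in())"
```

```text
the job is handed in; nothing more can be done
None
```

The job is handed in at about 81 s: the screen, three white discs and ring are stacked in the bowl, the nut is turned to its stop, the wrench is back on its pad, and the valve was opened fully last; but the jaws were probably about 2 mm wide of snug after pushing against the stop, and the fingertips pressed on the mat with about 90 N in a missed first grasp and on the pad with about 46 N.

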